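Load and close the egg cup press

ROBOT

A 6-joint arm with a two-finger parallel gripper is mounted at the origin on the work surface. World frame = base frame: x ahead of the robot, y to its left, z up, the work surface at z = 0. Lengths are in mm, angles in degrees, forces in N, time in s.
With the tool pointing down it reaches from about 350 to 775 mm from the base axis. Payload 7.3 kg.
Tool frame: the origin (TCP) lies at the very end of the fingers, on their centre line; the grasp point (between the pads) lies 19 mm behind it; z points along the fingers, y is the line along which they close (so a half turn about z gives the same grasp; the last joint's range is limited). The gripper opens to 92 mm and grips with 3 to 60 N. Pads are 19 mm wide; open, the fingers measure 130 mm over their backs; the gripper's body (75 mm by 190 mm) begins 47 mm behind the grasp point.
Start: joints at [55.061, 19.595, 87.324, -0, 73.075, -8.365], TCP at [234.848, 469.565, 226.741] pointing down, gripper open.
Joint ranges: [-145.02, 145.02], [-44.19, 115.74], [2.07, 154.8], [-57.11, 237.11], [16.16, 152.29], [-177.93, 177.93]. Speed limits (degrees/s): [147.25, 147.25, 180, 180, 180, 180].

INTERFACE

Orientations are given as [roll, pitch, yaw] about the fixed x, y, z axes, in that order (R = Rz(yaw) Ry(pitch) Rx(roll)).
In Python, from rig import ctrl, cams gives the robot as it stands.
- The arm moves only by the tool jog_arm, never from a script. Its argument "steps" is a list that holds one entry, the list of rows, each a list of 4 numbers: the shift along the tool's x, y, z scaled (see below), then the turn about the tool's z scaled (see below). A call has exactly 10 rows; each row shifts and turns the commanded pose from where the row before left it, along the tool's axes as they then stand; what a row does not reach is not made up. The controller multiplies each number of a shift by 0.2 m and each number of a turn by 2 pi rad. A row lasts 1/12 s, in which the tool goes at most 41.7 mm and 7.16 degrees, less where a joint would pass 70% of its speed; a pose out of reach is approached as far as the arm can. A call with a number of a shift or a turn outside -1 to 1 is refused whole. A call with a gripper value outside its range is refused whole. "hand" is the finger opening in mm, from 0 to 91.8, set as the call begins (left out, the last holds). The fingers move at their own pace and stop on an object; "squeeze" is the grip in N (left out, the last holds). Time passes only in rows, so rows that do not move let the fingers close, or fill a call up. It gives the time, the measured TCP pose, the force, the opening and the grip force at its end, in the units of the state.
- ctrl.sense(): the state, without advancing time (a new reading comes with each control period).
- cams.snapshot(name): name is "scene" or "top"; returns (picture, depth): 384x512x3 uint8, blue, green, red; 384x512 float32, mm along the optical axis (not along the pixel's ray), 0 where there is no reading.
- cams.camera_params(name): a dict with "vertical_fov" (degrees; the focal length in pixels is half the picture's height over the tangent of half this angle, whatever the lens; pixels are square), "cx", "cy" (the principal point, pixels), "dist_coeffs" ([k1, k2, p1, p2, k3] as OpenCV has them; the pictures are not rectified), "R" (3x3) and "t" (3): a world point X has camera coordinates R X + t. Camera axes: x right, y down, z forward; pixel columns grow to the right and rows downward; lengths in mm; the calibration is good to about 2 mm. A picture is of the moment at which its call begins. camera_params takes no time and is no camera call.
- ctrl.job_done(): hands the job in; it is judged then, once.
The state is a dict: "clock": time; "joint_positions": joint angles; "joint_vel": joint speeds; "effort": joint torques, N m; "tcp_pos": TCP position; "tcp_rot": TCP orientation; "contact_force": force on the tool from outside, world axes, zero at the start; "wrist_torque": the same for the moment, N m; "width": finger opening in mm; "gripper_force": force on a finger pad.
Only numpy, scipy, OpenCV 4.12 (cv2) and the standard library are available. Lean on these libraries where they do the work, as an engineer would, in place of code of your own. Each camera call takes 0.05 s, during which the arm holds its last target. There are 200 camera calls.

TASK

Load the egg cup press and close it up: draw its bed out to the stop, seat every white egg cup insert lying on the bench flat and square in a pocket of its own, and set the loose aluminium cover over them, down on the bed. Then slide the bed fully home under the ram and push the lever down until it snaps over and stays down by itself. Leave everything else on the bench where it is.

Things in the scene. Friction and masses are not known exactly. Their poses are not given: they have to be found in the camera images.
- press: Grey cast hand press, fixed. Origin on the bench under the ram; x points from its front (robot side) to the column at the back, y to its left, z up. Base 18 mm thick, x -275 to +175 mm, y +-90. Head 80 wide, x -25 to +165, z 175 to 285. The ram shoe under it (two feet, 112 mm wide in all) ends at z 128 with the lever up, 83 with it down.
- bed (a joint): The press's sliding bed, m: 0 = fully home under the ram, 0.18 = drawn out to its stop towards the robot (along the press's -x). Runs in a stiff guide with about 3 N of friction and stays where left. Bed plate top is 35 mm above the bench.
- bed_tab (a point): Centre of the bed's upright pull tab, 5 mm below its top; the tab is a dark steel block on the bed's right (-y) side, 14 mm thick along x, 36 mm wide along y, standing 55 mm above the bed plate. It moves with the bed. Axes as the press's.
- pocket0 (a point): Centre of the floor of one of the four pockets in the bed (pocket 0). Each is 45 mm (x) by 59 mm (y) and 11 mm deep, in a dark steel block 128 x 140 mm on the bed; pockets lie 66 mm apart along x, 64 mm along y. Axes as the press's. The pockets are clear of the press head only when the bed is out.
- pocket1 (a point): Centre of the floor of one of the four pockets in the bed (pocket 1). Each is 45 mm (x) by 59 mm (y) and 11 mm deep, in a dark steel block 128 x 140 mm on the bed; pockets lie 66 mm apart along x, 64 mm along y. Axes as the press's. The pockets are clear of the press head only when the bed is out.
- pocket2 (a point): Centre of the floor of one of the four pockets in the bed (pocket 2). Each is 45 mm (x) by 59 mm (y) and 11 mm deep, in a dark steel block 128 x 140 mm on the bed; pockets lie 66 mm apart along x, 64 mm along y. Axes as the press's. The pockets are clear of the press head only when the bed is out.
- pocket3 (a point): Centre of the floor of one of the four pockets in the bed (pocket 3). Each is 45 mm (x) by 59 mm (y) and 11 mm deep, in a dark steel block 128 x 140 mm on the bed; pockets lie 66 mm apart along x, 64 mm along y. Axes as the press's. The pockets are clear of the press head only when the bed is out.
- cover_seat (a point): Centre of the bed plate, level with the pocket floors: the cover's origin comes here when it is seated. Moves with the bed; axes as the press's.
- lever (a joint): The press's lever, rad: 0 = up (sprung up), 0.9 = fully down. It springs back up if let go before about 0.75 and beyond that snaps over and holds itself down at 0.9. Takes up to about 12 N at the grip.
- lever_grip (a point): Middle of the lever's round rubber hand grip (26 mm diameter, 85 mm long, lying along the press's y), on the left of the press. With the lever up it is about 280 mm above the bench; it swings down and towards the robot on a 190 mm radius to about 116 mm.
- lever_pivot (a point): Point on the lever's hinge axis (which runs along the press's y), level in y with lever_grip; 215 mm above the bench.
- insert0: White plastic egg cup insert: flange 40 mm (x) by 54 mm (y) and 10 mm thick, with a square cup 36 x 36 mm on it, open at the top; 36 mm tall in all, 30 g. Origin at the centre of its underside, z up. 2 to 4 of the four are there (None if absent).
- insert1: White plastic egg cup insert: flange 40 mm (x) by 54 mm (y) and 10 mm thick, with a square cup 36 x 36 mm on it, open at the top; 36 mm tall in all, 30 g. Origin at the centre of its underside, z up. 2 to 4 of the four are there (None if absent).
- insert2: White plastic egg cup insert: flange 40 mm (x) by 54 mm (y) and 10 mm thick, with a square cup 36 x 36 mm on it, open at the top; 36 mm tall in all, 30 g. Origin at the centre of its underside, z up. 2 to 4 of the four are there (None if absent).
- insert3: White plastic egg cup insert: flange 40 mm (x) by 54 mm (y) and 10 mm thick, with a square cup 36 x 36 mm on it, open at the top; 36 mm tall in all, 30 g. Origin at the centre of its underside, z up. 2 to 4 of the four are there (None if absent).
- cover: Loose aluminium cover, an upside-down shallow box: 143 mm (x) by 155 mm (y), 46 mm tall, walls 4 mm, 0.4 kg; inside 135 x 147 mm and 42 mm deep, so that it drops over the pocket block and the loaded inserts with its rim on the bed plate. Origin at the centre of its rim's plane (underside), z up.
- cover_grip (a point): Centre of the cover's dark bar handle: 14 mm thick along the cover's x, 60 mm long along y, 14 mm high; its top is 76 mm above the rim and it is clear of the cover by 16 mm.
- punch_die: Bystander: steel punch die, a stepped round piece 48 dia x 48 tall mm. Origin at the centre of its underside (a tool's, along its length).
- gauge_block: Bystander: aluminium gauge block 50 x 30 x 20 mm. Origin at the centre of its underside (a tool's, along its length).
- tray_corner: Bystander: yellow plastic tray corner, an L-walled piece 110 x 110 x 40 mm. Origin at the centre of its underside (a tool's, along its length).
- wrench: Bystander: steel wrench lying flat.
- brush: Bystander: bench brush lying flat.
- oil_bottle: Bystander: small white oil bottle 48 dia x 120 tall mm. Origin at the centre of its underside (a tool's, along its length).
Things that resemble listed ones, but are neither listed nor needed, are in the scene too. What is shaped like the cover but green is not meant.

How it is judged (in metres and radians):
On the way, in this order (a step that is already met when the one before it is completed fails the run):
1. the bed is drawn out to its stop (value of joint bed above 0.165 m), for 0.2 s.
2. every insert is seated flat in a pocket (((horizontal distance between insert0 and pocket0 below 0.005 m and z of insert0 in the frame of pocket0 between -0.003 and 0.003 m and angle between the x axis of insert0 and the x axis of pocket0, either way round below 0.12 rad and angle between insert0's own z axis and vertical below 0.06 rad) or (horizontal distance between insert0 and pocket1 below 0.005 m and z of insert0 in the frame of pocket1 between -0.003 and 0.003 m and angle between the x axis of insert0 and the x axis of pocket1, either way round below 0.12 rad and angle between insert0's own z axis and vertical below 0.06 rad) or (horizontal distance between insert0 and pocket2 below 0.005 m and z of insert0 in the frame of pocket2 between -0.003 and 0.003 m and angle between the x axis of insert0 and the x axis of pocket2, either way round below 0.12 rad and angle between insert0's own z axis and vertical below 0.06 rad) or (horizontal distance between insert0 and pocket3 below 0.005 m and z of insert0 in the frame of pocket3 between -0.003 and 0.003 m and angle between the x axis of insert0 and the x axis of pocket3, either way round below 0.12 rad and angle between insert0's own z axis and vertical below 0.06 rad)) and ((horizontal distance between insert1 and pocket0 below 0.005 m and z of insert1 in the frame of pocket0 between -0.003 and 0.003 m and angle between the x axis of insert1 and the x axis of pocket0, either way round below 0.12 rad and angle between insert1's own z axis and vertical below 0.06 rad) or (horizontal distance between insert1 and pocket1 below 0.005 m and z of insert1 in the frame of pocket1 between -0.003 and 0.003 m and angle between the x axis of insert1 and the x axis of pocket1, either way round below 0.12 rad and angle between insert1's own z axis and vertical below 0.06 rad) or (horizontal distance between insert1 and pocket2 below 0.005 m and z of insert1 in the frame of pocket2 between -0.003 and 0.003 m and angle between the x axis of insert1 and the x axis of pocket2, either way round below 0.12 rad and angle between insert1's own z axis and vertical below 0.06 rad) or (horizontal distance between insert1 and pocket3 below 0.005 m and z of insert1 in the frame of pocket3 between -0.003 and 0.003 m and angle between the x axis of insert1 and the x axis of pocket3, either way round below 0.12 rad and angle between insert1's own z axis and vertical below 0.06 rad)) and ((horizontal distance between insert2 and pocket0 below 0.005 m and z of insert2 in the frame of pocket0 between -0.003 and 0.003 m and angle between the x axis of insert2 and the x axis of pocket0, either way round below 0.12 rad and angle between insert2's own z axis and vertical below 0.06 rad) or (horizontal distance between insert2 and pocket1 below 0.005 m and z of insert2 in the frame of pocket1 between -0.003 and 0.003 m and angle between the x axis of insert2 and the x axis of pocket1, either way round below 0.12 rad and angle between insert2's own z axis and vertical below 0.06 rad) or (horizontal distance between insert2 and pocket2 below 0.005 m and z of insert2 in the frame of pocket2 between -0.003 and 0.003 m and angle between the x axis of insert2 and the x axis of pocket2, either way round below 0.12 rad and angle between insert2's own z axis and vertical below 0.06 rad) or (horizontal distance between insert2 and pocket3 below 0.005 m and z of insert2 in the frame of pocket3 between -0.003 and 0.003 m and angle between the x axis of insert2 and the x axis of pocket3, either way round below 0.12 rad and angle between insert2's own z axis and vertical below 0.06 rad)) and ((horizontal distance between insert3 and pocket0 below 0.005 m and z of insert3 in the frame of pocket0 between -0.003 and 0.003 m and angle between the x axis of insert3 and the x axis of pocket0, either way round below 0.12 rad and angle between insert3's own z axis and vertical below 0.06 rad) or (horizontal distance between insert3 and pocket1 below 0.005 m and z of insert3 in the frame of pocket1 between -0.003 and 0.003 m and angle between the x axis of insert3 and the x axis of pocket1, either way round below 0.12 rad and angle between insert3's own z axis and vertical below 0.06 rad) or (horizontal distance between insert3 and pocket2 below 0.005 m and z of insert3 in the frame of pocket2 between -0.003 and 0.003 m and angle between the x axis of insert3 and the x axis of pocket2, either way round below 0.12 rad and angle between insert3's own z axis and vertical below 0.06 rad) or (horizontal distance between insert3 and pocket3 below 0.005 m and z of insert3 in the frame of pocket3 between -0.003 and 0.003 m and angle between the x axis of insert3 and the x axis of pocket3, either way round below 0.12 rad and angle between insert3's own z axis and vertical below 0.06 rad))), for 0.2 s.
3. the cover is on, its rim flat on the bed, over the loaded pockets (all of step 2 and horizontal distance between cover and cover_seat below 0.008 m and z of cover in the frame of cover_seat between -0.003 and 0.003 m and angle between cover's own z axis and vertical below 0.04 rad and angle between the x axis of cover and the x axis of cover_seat, either way round below 0.1 rad), for 0.2 s.
4. the bed is fully home with the cover on, the lever still up (value of joint bed below 0.006 m and horizontal distance between cover and cover_seat below 0.008 m and z of cover in the frame of cover_seat between -0.003 and 0.003 m and angle between cover's own z axis and vertical below 0.04 rad and angle between the x axis of cover and the x axis of cover_seat, either way round below 0.1 rad and value of joint lever below 0.2 rad), for 0.2 s.
5. the lever is down (value of joint lever above 0.85 rad and value of joint bed below 0.006 m), for 0.3 s.
At the end, for the whole second after the job is handed in: Every insert is in a pocket (5 mm of centre, 3 mm height, level to 0.06 rad, square to 0.12 rad); cover square (0.1 rad), level (0.04 rad), rim within 3 mm of the bed plate, 8 mm of centre; bed within 6 mm of home; lever staying down (over 0.85 rad); all at rest (all of step 3 and all of step 5 and linear speed of cover below 0.02 m/s); the robot touches nothing.
It fails at once if something else on the bench is moved more than 30 mm (distance of any of punch_die, gauge_block, tray_corner, wrench, brush, oil_bottle from where it was at the start of the episode above 0.03 m).
Of insert0, insert1, insert2, insert3 only 2 to 4 are there at a start; the rules pass over those that are not, and their reading is None.
At some moment in a run one of insert0, insert1, insert2, insert3, cover may be knocked a few centimetres aside while the robot is not near it.
It also fails if it takes over 210 s, if anything falls off the work surface, if the arm or the gripper's body presses on something with over 40 N, if the wrist force passes 120 N, or if a joint passes its speed limit or range.

## Working session

There is one attempt and no reset: what is moved stays moved. The work goes in short steps, Python scripts to look and compute and a tool call to move; the robot and the scene stay as the last step left them, time stands still between calls to the robot, and variables do not carry over. Pictures are saved under pics/ and viewed, at most 19 in all, crops included, and the job is handed in when it is done.

Besides the shell and the picture viewer there is one more tool, called after "Request:" as name(argument=value, ...) on one line, values as JSON. jog_arm: Moves the arm, as the interface text tells. Shifts and turns lie within -1 to 1; 1 stands for 0.2 m of shift or 2 pi rad of turn. Its arguments: {"type":"object","properties":{"steps":{"type":"array"},"hand":{"type":"number"},"squeeze":{"type":"number"}},"required":["steps"]}

```bash
ls; mkdir -p pics; cat > h.py <<'E'
import numpy as np, cv2
from rig import ctrl, cams
def K(p):
    f=192/np.tan(np.radians(p["vertical_fov"]/2)); return np.array([[f,0,p["cx"]],[0,f,p["cy"]],[0,0,1]])
def rays(n,uv):
    p=cams.camera_params(n); R=np.array(p["R"]);t=np.array(p["t"])
    q=cv2.undistortPoints(np.array(uv,float).reshape(-1,1,2),K(p),np.array(p["dist_coeffs"],float))[:,0]
    d=np.c_[q,np.ones(len(q))]; return d,R,t
def at_z(n,uv,z):   # world point on plane z
    d,R,t=rays(n,uv); o=-R.T@t; w=d@R; s=(z-o[2])/w[:,2]; return o+w*s[:,None]
def at_d(n,uv,dep): # from depth
    d,R,t=rays(n,uv); v=[dep[int(round(b)),int(round(a))] for a,b in uv]
    return (d*np.array(v)[:,None]-t)@R
def cloud(n,dep):
    h,w=dep.shape; u,v=np.meshgrid(np.arange(w),np.arange(h)); d,R,t=rays(n,np.c_[u.ravel(),v.ravel()])
    return ((d*dep.reshape(-1,1)-t)@R).reshape(h,w,3)
def proj(n,X):
    p=cams.camera_params(n); return cv2.projectPoints(np.array(X,float).reshape(-1,1,3),cv2.Rodrigues(np.array(p["R"]))[0],np.array(p["t"],float),K(p),np.array(p["dist_coeffs"],float))[0][:,0]
E
python3 - <<'E'
from h import *
print(ctrl.sense())
for n in("scene","top"):
    im,d=cams.snapshot(n); np.savez(f"{n}0",im=im,d=d)
    p=cams.camera_params(n);print(n,p,(-np.array(p["R"]).T@p["t"]).round())
    cv2.imwrite(f"pics/{n}0.png",cv2.resize(im,(800,600),interpolation=cv2.INTER_CUBIC))
E
```

```text
pics
{'clock': 0.0, 'joint_positions': array([ 5.50589427e+01,  1.96352032e+01,  8.73769114e+01, -1.02248490e-03,
        7.30743378e+01, -8.36700352e+00]), 'joint_vel': array([ 0.07003027,  0.09897839,  0.00557955,  0.06849989, -0.01108942,
       -0.01516961]), 'effort': array([ 1.35168789e-04, -4.31250679e+01, -2.44216722e+01,  7.17248255e-02,
        5.59438672e-02, -1.07883723e-04]), 'tcp_pos': array([234.62697418, 469.20270695, 226.05807609]), 'tcp_rot': array([-1.79914325e+02, -1.16126444e-02,  1.53426236e+02]), 'contact_force': array([0.44867226, 0.24456931, 0.32301861]), 'wrist_torque': array([0.01631247, 0.03355136, 0.00229708]), 'gripper_force': 0.0, 'width': 91.73222774395286}
scene {'vertical_fov': 42.91056115866317, 'cx': 260.888631491366, 'cy': 194.9271365165655, 'dist_coeffs': array([0.04698307, 0.        , 0.        , 0.        , 0.        ]), 'R': array([[ 0.67033531,  0.74205658, -0.00161547],
       [ 0.45282602, -0.41078221, -0.79133215],
       [-0.58787684,  0.52972635, -0.61138435]]), 't': array([-351.37563221, -113.41843082, 1945.35525221])} [1431. -816. 1099.]
top {'vertical_fov': 51.21228606734675, 'cx': 253.19884444137068, 'cy': 190.00839893100203, 'dist_coeffs': array([0.0220422, 0.       , 0.       , 0.       , 0.       ]), 'R': array([[-0.0256095 , -0.9996436 ,  0.00753782],
       [-0.98493908,  0.02394159, -0.1712361 ],
       [ 0.1709946 , -0.01180956, -0.98520119]]), 't': array([-1.17211540e+00,  5.87419446e+02,  1.33023222e+03])} [ 351.    0. 1411.]
```

View pics/top0.png

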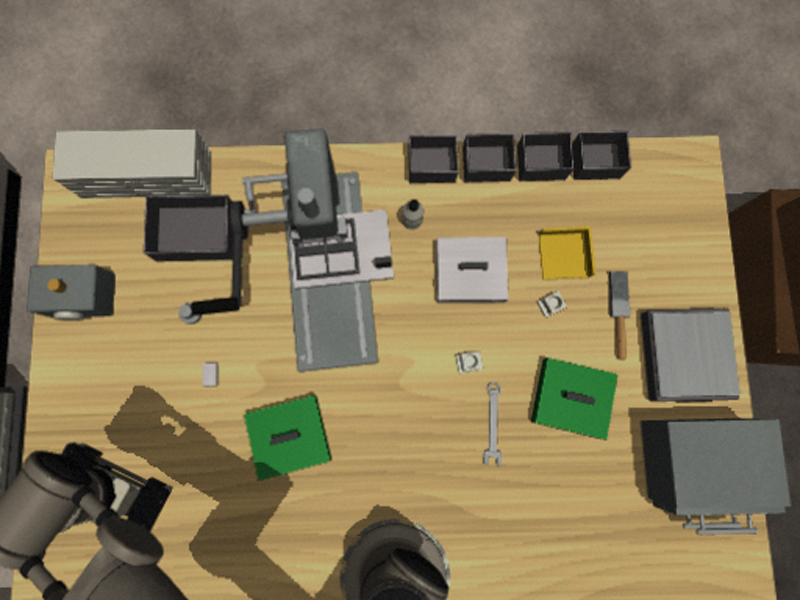

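View pics/scene0.png

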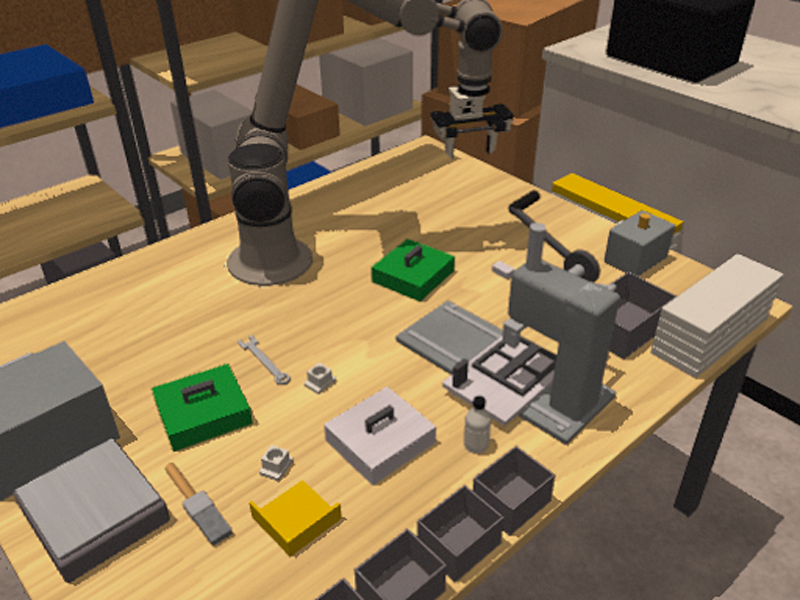

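Top picture (800x600): white inserts at (552,303) and (469,361), with no others showing yet. The near-white cover with its handle is at (472,268), and the green look-alikes at (288,436) and (577,398) are not meant. Other white things are the gauge block (210,374) and the oil bottle (412,213). The press is at about (330,250), its tab at (382,262), the lever grip at (215,306), and a round grey die at (190,312). Next I'll check close crops.

```bash
python3 - <<'E'
from h import *
a=np.load("top0.npz");im=a["im"]
A=cv2.resize(im[80:240,100:260],(600,600),interpolation=cv2.INTER_CUBIC)
cv2.imwrite("pics/c1.png",A)
B=cv2.resize(im[140:250,270:400],(780,660),interpolation=cv2.INTER_CUBIC)
cv2.imwrite("pics/c2.png",cv2.resize(B,(709,600)))
C=cloud("top",a["d"])
for n,(u,v) in dict(ins1=(353,194),ins2=(300,231),cov=(290,180),coverhandle=(302,171),tab=(245,168),grip=(137,196),round=(121,200),gb=(134,239),bed=(243,150),base=(215,210),head=(195,110),bench=(300,330)).items():
    print(n,C[v,u].round(1),C[v-1:v+2,u-1:u+2,2].round().tolist())
E
```

```text
ins1 [ 570.2 -367.9   17. ] [[14.0, 13.0, 14.0], [16.0, 17.0, 10.0], [16.0, 12.0, 7.0]]
ins2 [ 445.3 -176.1    8.3] [[17.0, 15.0, 16.0], [15.0, 8.0, 11.0], [14.0, 13.0, 12.0]]
cov [ 619.6 -144.3   49. ] [[45.0, 47.0, 47.0], [43.0, 49.0, 45.0], [46.0, 48.0, 46.0]]
coverhandle [ 644.  -183.3   78.8] [[78.0, 81.0, 76.0], [77.0, 79.0, 72.0], [73.0, 70.0, 73.0]]
tab [656.7  10.4  89. ] [[90.0, 87.0, 91.0], [90.0, 89.0, 84.0], [82.0, 74.0, 71.0]]
grip [536.  314.4 293.1] [[292.0, 295.0, 295.0], [296.0, 293.0, 294.0], [295.0, 294.0, 293.0]]
round [564.3 438.   45.6] [[47.0, 48.0, 291.0], [47.0, 46.0, 290.0], [43.0, 43.0, 38.0]]
gb [431.9 398.5  17. ] [[26.0, 23.0, 23.0], [30.0, 17.0, 23.0], [21.0, 23.0, 18.0]]
bed [734.5  16.4  36.1] [[36.0, 40.0, 33.0], [33.0, 36.0, 35.0], [31.0, 39.0, 36.0]]
base [525.  119.   19.6] [[20.0, 18.0, 16.0], [14.0, 20.0, 19.0], [21.0, 19.0, 17.0]]
head [789.1 152.1 287.5] [[285.0, 285.0, 290.0], [286.0, 287.0, 289.0], [289.0, 283.0, 285.0]]
bench [ 114.4 -161.6    0.3] [[-0.0, 1.0, 3.0], [0.0, 0.0, -3.0], [-7.0, -2.0, 6.0]]
```

View pics/c1.png

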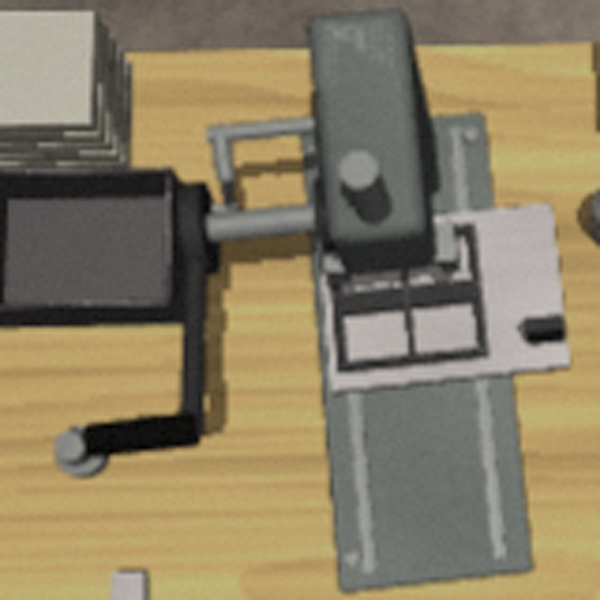

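View pics/c2.png

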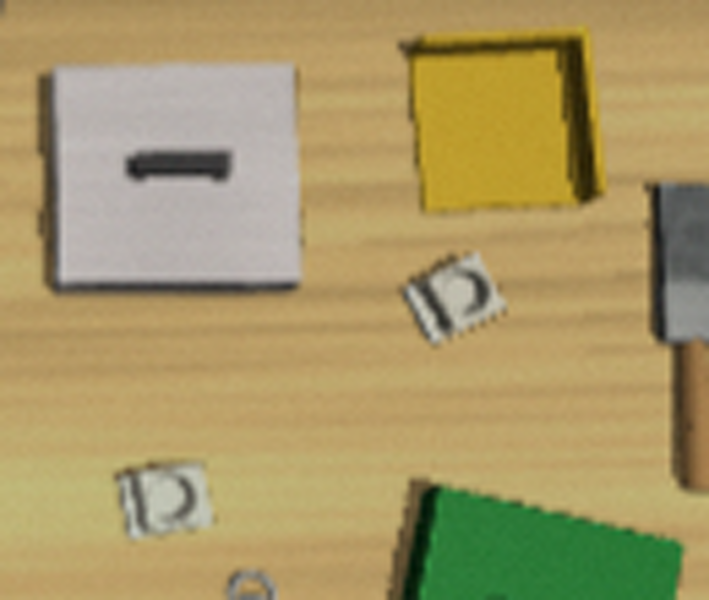

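The crops confirm the choices: two inserts (c2: (163,500) and (455,297)), the near-white cover (175,175), and an empty pocket block part way out with the dark tab at c1 (540,328). The stepped die sits just beyond the end of the lever grip. Next I'll fit poses.

```bash
cat > fit.py <<'E'
from h import *
from scipy.optimize import minimize
def box(x,y,z0,z1,cx=0): return [[cx+sx*x/2,sy*y/2,z] for sx in(-1,1) for sy in(-1,1) for z in(z0,z1)]
INS=[box(40,54,0,10)+box(36,36,10,36)]; COV=[box(143,155,0,46)]
def place(P,q,z0=0):
    c,s=np.cos(q[2]),np.sin(q[2]); P=np.array(P); return np.c_[q[0]+c*P[:,0]-s*P[:,1],q[1]+s*P[:,0]+c*P[:,1],P[:,2]+z0]
def mask(im,col):
    h=cv2.cvtColor(cv2.GaussianBlur(im,(0,0),.7),cv2.COLOR_BGR2HSV); return (h[...,1]<75).astype(np.uint8)
def fit(model,q0,views,z0=0,col=None):
    S=8; D=[]
    for n,im in views:
        uv=np.concatenate([proj(n,place(m,q0,z0)) for m in model]); a=np.maximum(uv.min(0).astype(int)-14,0); b=uv.max(0).astype(int)+15
        M=cv2.resize(mask(im,col)[a[1]:b[1],a[0]:b[0]]*255,None,fx=S,fy=S,interpolation=cv2.INTER_LINEAR)>127
        # keep the blob under the guess
        _,L=cv2.connectedComponents(M.astype(np.uint8)); c=((uv.mean(0)-a)*S).astype(int); w=L[c[1]-20:c[1]+20,c[0]-20:c[0]+20]; w=w[w>0]
        M=(L==np.bincount(w).argmax()).astype(np.uint8)
        cs,_=cv2.findContours(M,cv2.RETR_EXTERNAL,cv2.CHAIN_APPROX_NONE); M=cv2.drawContours(M,cs,-1,1,-1)
        D.append((n,a,M))
    def cost(q):
        e=0
        for n,a,M in D:
            H=np.zeros_like(M)
            for m in model: 
                p=(proj(n,place(m,q,z0))-a+.5)*S-.5
                cv2.fillConvexPoly(H,cv2.convexHull(p.astype(np.float32)).round().astype(np.int32),1)
            e+=(H!=M).sum()/(H|M).sum()
        return e/len(D)
    best=None
    for dy in np.radians([-50,-25,0,25,50]):
        x0=np.array(q0)+[0,0,dy]; r=minimize(cost,x0,method="Nelder-Mead",options=dict(initial_simplex=[x0,x0+[6,0,0],x0+[0,6,0],x0+[0,0,.2]],xatol=.05,fatol=1e-4))
        if best is None or r.fun<best.fun: best=r
    return np.r_[best.x[:2],np.degrees(best.x[2])].round(2),round(best.fun,3)
E
python3 - <<'E'
from fit import *
T=np.load("top0.npz")["im"];S=np.load("scene0.npz")["im"]
for nm,m,q in(("far",INS,[570,-365,.4]),("near",INS,[450,-176,.15]),("cover",COV,[635,-180,0])):
    for v in([("top",T)],[("scene",S)],[("top",T),("scene",S)]):
        try: print(nm,[a for a,_ in v],fit(m,q,v))
        except Exception as e: print(nm,e)
px=(np.array([(340,590),(533,568),(485,113)])+.5)*160/600-.5+[100,80]
W=at_z("top",px,18)[:,:2];M=np.array([(-275,90),(-275,-90),(175,-90)])
print(W.round(1))
A,B=M-M.mean(0),W-W.mean(0);a=np.arctan2((A[:,0]*B[:,1]-A[:,1]*B[:,0]).sum(),(A*B).sum());R=np.array([[np.cos(a),-np.sin(a)],[np.sin(a),np.cos(a)]])
o=W.mean(0)-R@M.mean(0);print("press",o.round(1),np.degrees(a).round(2),(W-(M@R.T+o)).round(1).tolist())
def top(cx,z): return ((at_z("top",(np.array([cx],float)+.5)*160/600-.5+[100,80],z)[0,:2]-o)@R).round(1)
print("tab",top((543,327),90)," bed front corners",top((333,390),35),top((570,367),35)," block front",top((341,369),46),top((487,352),46))
print("grip ends",top((87,440),293-13),top((198,426),280),"die",top((80,457),24))
E
```

```text
far ['top'] (array([ 570.93, -369.88,   25.  ]), np.float64(0.06))
far ['scene'] (array([ 573.32, -370.53,   31.38]), np.float64(0.132))
far ['top', 'scene'] (array([ 571.25, -370.07,   26.24]), np.float64(0.107))
near ['top'] (array([ 444.56, -176.03,    7.15]), np.float64(0.069))
near ['scene'] (array([ 448.41, -176.34,   12.64]), np.float64(0.16))
near time passes only in moves, steps and waits
cover ['top'] (array([ 6.5185e+02, -1.8837e+02,  4.1000e-01]), np.float64(0.026))
cover ['scene'] (array([ 654.3 , -188.56,   -1.72]), np.float64(0.028))
cover ['top', 'scene'] (array([ 6.5324e+02, -1.8785e+02, -2.3000e-01]), np.float64(0.031))
[[433.7 205.1]
 [449.3  27.1]
 [892.3  64.6]]
press [713.8 139.3] 4.82 [[1.4, -0.8], [2.0, 0.6], [-3.4, 0.3]]
tab [ -63.7 -122.2]  bed front corners [-89.6  77.8] [ -91.7 -143.8]  block front [-72.9  67.4] [-71.5 -68.5]
grip ends [-158.5  232.8] [-156.8  148.9] die [-125.1  317.2]
```

```bash
cat >> h.py <<'E'
PO=np.array([713.8,139.3]); PY=4.82
def pw(x,y,o=None,a=None):
    a=np.radians(PY if a is None else a);o=PO if o is None else o;return o+np.array([np.cos(a)*x-np.sin(a)*y,np.sin(a)*x+np.cos(a)*y])
def wp(X,o=None):
    a=np.radians(PY);d=np.array(X)[:2]-PO;return np.array([np.cos(a)*d[0]+np.sin(a)*d[1],-np.sin(a)*d[0]+np.cos(a)*d[1]])
def plan(x,y,z,yaw,s=None):
    s=s or ctrl.sense();p=s["tcp_pos"];y0=s["tcp_rot"][2]
    dt=((y0-yaw+90)%180)-90; dt=min([((y0-yaw+180)%360)-180, ((y0-yaw)%360)-180],key=abs)
    a=np.radians(y0-dt);d=np.array([x,y,z])-p
    print("from",p.round(1),"yaw",y0.round(2),"F",s["contact_force"].round(1),"w",round(s["width"],1),"j6",s["joint_positions"][5].round(),"| turn units %.4f (%.2f deg)"%(dt/360,dt))
    print("  after turn, shift units x %.4f y %.4f z %.4f"%((d[0]*np.cos(a)+d[1]*np.sin(a))/200,(d[0]*np.sin(a)-d[1]*np.cos(a))/200,-d[2]/200))
E
python3 - <<'E'
from h import *
print("bottle",wp(at_z("top",[(263.7,136.3)],100)[0]),"tab",pw(-63.7,-122.2))
plan(*pw(-63.7,-122.2),65,94.82)
E
```

```text
bottle [  32.72828256 -198.44061053] tab [660.59320743  12.17971356]
from [234.6 469.2 226.1] yaw 153.42 F [-0.  -0.2  0. ] w 91.9 j6 -8.0 | turn units 0.1628 (58.60 deg)
  after turn, shift units x -2.4562 y 1.9302 z 0.8056
```

Request:
jog_arm(steps=[[[0, 0, 0, 0.0163], [0, 0, 0, 0.0163], [0, 0, 0, 0.0163], [0, 0, 0, 0.0163], [0, 0, 0, 0.0163], [0, 0, 0, 0.0163], [0, 0, 0, 0.0163], [0, 0, 0, 0.0163], [0, 0, 0, 0.0163], [0, 0, 0, 0.0163]]], hand=40, squeeze=30)

```text
clock: 0.93
tcp_pos: [234.7, 469.4, 226.3]
tcp_rot: [-180.0, 0.0, 94.5]
contact_force: [-0.3, -0.4, 0.1]
width: 40.3
gripper_force: 0.0
```

Request:
jog_arm(steps=[[[-0.195, 0.06, 0, 0], [-0.195, 0.06, 0, 0], [-0.195, 0.06, 0, 0], [-0.195, 0.06, 0, 0], [-0.195, 0.06, 0, 0], [-0.195, 0.06, 0, 0], [-0.195, 0.06, 0, 0], [-0.195, 0.06, 0, 0], [-0.195, 0.06, 0, 0], [-0.195, 0.06, 0, 0]]])

```text
clock: 1.77
tcp_pos: [386.8, 88.9, 226.7]
tcp_rot: [180.0, -0.0, 94.8]
contact_force: [1.0, 1.0, -1.1]
width: 39.8
gripper_force: 0.0
```

```bash
python3 - <<'E'
from h import *
plan(*pw(-63.7,-122.2),65,94.82)
im,d=cams.snapshot("top");np.savez("top1",im=im,d=d)
E
```

```text
from [386.8  88.9 226.7] yaw 94.75 F [ 1.   1.  -1.1] w 39.8 j6 -3.0 | turn units -0.0002 (-0.07 deg)
  after turn, shift units x -0.4973 y 1.3321 z 0.8085
```

Request:
jog_arm(steps=[[[-0.0622, 0.1665, 0, 0], [-0.0622, 0.1665, 0, 0], [-0.0622, 0.1665, 0, 0], [-0.0622, 0.1665, 0, 0], [-0.0622, 0.1665, 0, 0], [-0.0622, 0.1665, 0, 0], [-0.0622, 0.1665, 0, 0], [-0.0622, 0.1665, 0.1, 0], [0, 0, 0.15, 0], [0, 0, 0.15, 0]]])

```text
clock: 2.65
tcp_pos: [662.1, 13.2, 144.7]
tcp_rot: [179.9, 0.0, 94.7]
contact_force: [-1.5, -0.3, -0.8]
width: 40.0
gripper_force: 0.0
```

```bash
python3 - <<'E'
from h import *
plan(*pw(-63.7,-122.2),65,94.82)
im,d=cams.snapshot("scene");np.savez("scene2",im=im,d=d)
cv2.imwrite("pics/s2.png",cv2.resize(im[150:310,250:430],(675,600),interpolation=cv2.INTER_CUBIC))
E
```

```text
from [662.1  13.2 144.7] yaw 94.69 F [-1.5 -0.3 -0.8] w 40.0 j6 -10.0 | turn units -0.0004 (-0.13 deg)
  after turn, shift units x -0.0044 y -0.0078 z 0.3984
```

View pics/s2.png

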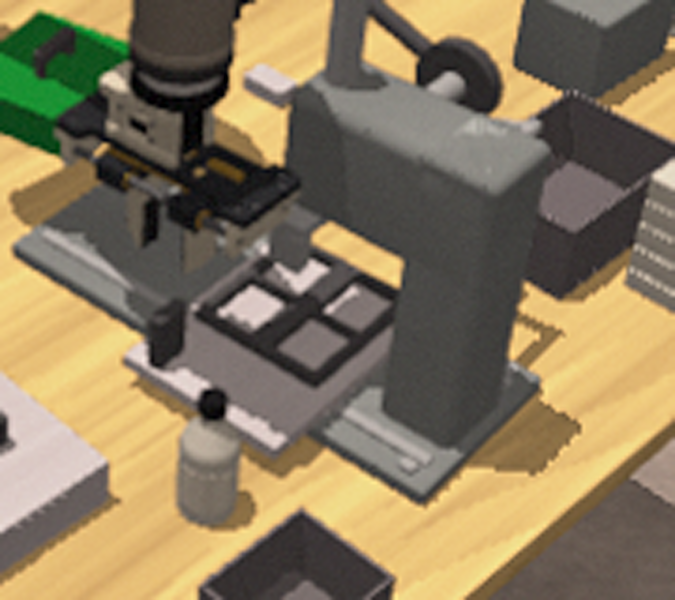

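```bash
python3 - <<'E'
from h import *
for x,y in((-70.7,-104.2),(-70.7,-140.2),(-56.7,-104.2),(-56.7,-140.2)):
    print(((proj("scene",[[*pw(x,y),90]])[0]-[250,150]+.5)*3.75).round())
print(cv2.__version__)
E
```

```text
[172. 289.]
[144. 310.]
[185. 297.]
[157. 318.]
4.12.0
```

Request:
jog_arm(steps=[[[-0.0044, -0.0078, 0.08, 0], [0, 0, 0.08, 0], [0, 0, 0.08, 0], [0, 0, 0.08, 0], [0, 0, 0.08, 0], [0, 0, 0, 0], [0, 0, 0, 0], [0, 0, 0, 0], [0, 0, 0, 0], [0, 0, 0, 0]]])

```text
clock: 3.53
tcp_pos: [659.6, 12.7, 68.2]
tcp_rot: [179.9, 0.0, 94.7]
contact_force: [-0.9, -0.7, 0.1]
width: 39.8
gripper_force: 0.0
```

Request:
jog_arm(steps=[[[0, 0, 0, 0], [0, 0, 0, 0], [0, 0, 0, 0], [0, 0, 0, 0], [0, 0, 0, 0], [0, 0, 0, 0], [0, 0, 0, 0], [0, 0, 0, 0], [0, 0, 0, 0], [0, 0, 0, 0]]], hand=5, squeeze=30)

```text
clock: 4.37
tcp_pos: [659.4, 12.7, 67.2]
tcp_rot: [179.9, 0.0, 94.7]
contact_force: [2.2, 0.4, 4.5]
width: 13.6
gripper_force: 30.0
```

Request:
jog_arm(steps=[[[0, -0.04, 0, 0], [0, -0.08, 0, 0], [0, -0.08, 0, 0], [0, -0.08, 0, 0], [0, -0.08, 0, 0], [0, -0.08, 0, 0], [0, -0.08, 0, 0], [0, -0.08, 0, 0], [0, -0.08, 0, 0], [0, -0.08, 0, 0]]])

```text
clock: 5.2
tcp_pos: [507.9, -0.3, 67.2]
tcp_rot: [179.8, 0.1, 94.7]
contact_force: [5.8, -1.1, 3.3]
width: 13.3
gripper_force: 30.0
```

Request:
jog_arm(steps=[[[0, -0.02, 0, 0], [0, -0.02, 0, 0], [0, -0.01, 0, 0], [0, -0.01, 0, 0], [0, -0.01, 0, 0], [0, 0, 0, 0], [0, 0, 0, 0], [0, 0, 0, 0], [0, 0, 0, 0], [0, 0, 0, 0]]])

```text
clock: 6.03
tcp_pos: [497.3, -1.2, 67.2]
tcp_rot: [179.6, 0.1, 94.7]
contact_force: [13.1, -0.2, -1.8]
width: 13.8
gripper_force: 30.0
```

Request:
jog_arm(steps=[[[0, -0.01, 0, 0], [0, -0.01, 0, 0], [0, 0, 0, 0], [0, 0, 0, 0], [0, 0, 0, 0], [0, 0, 0, 0], [0, 0, 0, 0], [0, 0, 0, 0], [0, 0, 0, 0], [0, 0, 0, 0]]])

```text
clock: 6.87
tcp_pos: [497.3, -1.3, 67.3]
tcp_rot: [179.1, 0.1, 94.7]
contact_force: [28.0, 4.3, -16.0]
width: 13.9
gripper_force: 30.1
```

```bash
python3 - <<'E'
from h import *
print(ctrl.sense())
im,d=cams.snapshot("top");np.savez("top3",im=im,d=d)
ims,ds=cams.snapshot("scene");np.savez("scene3",im=ims,d=ds)
cv2.imwrite("pics/t3.png",cv2.resize(im[90:240,150:290],(560,600),interpolation=cv2.INTER_CUBIC))
E
```

```text
{'clock': 6.8667, 'joint_positions': array([ -9.07604974,  27.4494287 , 104.15282376,   0.19226581,
        47.5046268 , -13.88828819]), 'joint_vel': array([-0.04125045,  0.01490545, -0.01405481, -0.09863107, -0.04988328,
        0.07632657]), 'effort': array([ -2.1976494 , -47.48334289,  -6.37779683,  -1.74992647,
         7.46584922,   0.06256762]), 'tcp_pos': array([497.30493113,  -1.27649092,  67.26069713]), 'tcp_rot': array([1.79098635e+02, 7.47599922e-02, 9.46828738e+01]), 'contact_force': array([ 28.0311046 ,   4.2528698 , -15.97102824]), 'wrist_torque': array([ 0.66329859, -3.86549703,  0.06534633]), 'gripper_force': 30.069231390953064, 'width': 13.915317533739065}
```

View pics/t3.png

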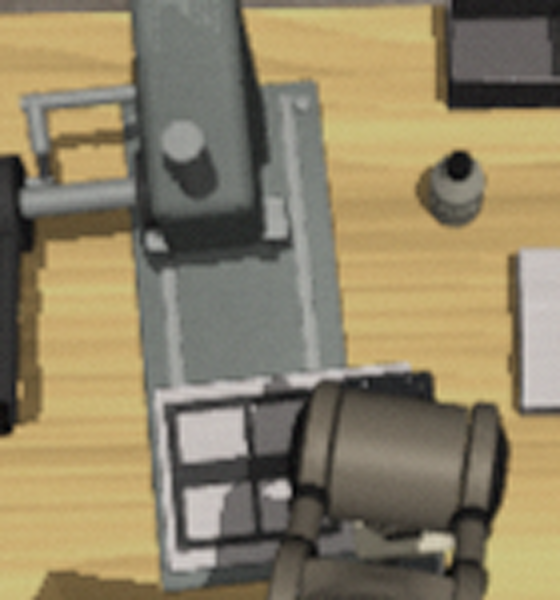

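Request:
jog_arm(steps=[[[0, 0.015, 0, 0], [0, 0.015, 0, 0], [0, 0, 0, 0], [0, 0, 0, 0], [0, 0, 0, 0], [0, 0, 0, 0], [0, 0, 0, 0], [0, 0, 0, 0], [0, 0, 0, 0], [0, 0, 0, 0]]])

```text
clock: 7.8
tcp_pos: [497.3, -1.3, 67.2]
tcp_rot: [179.8, 0.1, 94.8]
contact_force: [6.2, -1.8, 4.8]
width: 14.3
gripper_force: 30.0
```

Request:
jog_arm(steps=[[[0, 0, 0, 0], [0, 0, 0, 0], [0, 0, 0, 0], [0, 0, 0, 0], [0, 0, 0, 0], [0, 0, 0, 0], [0, 0, -0.1, 0], [0, 0, -0.15, 0], [0, 0, -0.15, 0], [0, 0, -0.05, 0]]], hand=50)

```text
clock: 8.63
tcp_pos: [497.1, -1.0, 160.5]
tcp_rot: [179.7, 0.1, 94.8]
contact_force: [1.1, -0.5, 0.3]
width: 50.1
gripper_force: 0.0
```

Request:
jog_arm(steps=[[[-0.17, -0.12, 0, 0], [-0.17, -0.12, 0, 0], [-0.17, -0.12, 0, 0], [-0.17, -0.12, 0, 0], [-0.17, -0.12, 0, 0], [-0.17, -0.12, 0, 0], [-0.17, -0.12, 0, 0], [0, 0, 0, 0.019], [0, 0, 0, 0.019], [0, 0, 0, 0.019]]])

```text
clock: 9.47
tcp_pos: [346.9, -252.8, 156.6]
tcp_rot: [-180.0, -0.0, 73.7]
contact_force: [0.5, -0.1, -0.0]
width: 49.5
gripper_force: 0.0
```

Request:
jog_arm(steps=[[[0, 0, 0, 0.019], [0, 0, 0, 0.019], [0, 0, 0, 0.019], [0, 0, 0, 0.019], [0, 0, 0, 0.019], [0, 0, 0, 0.019], [0, 0, 0, 0.019], [0, 0, 0, 0.019], [0, 0, 0, 0.019], [0, 0, 0, 0.01]]])

```text
clock: 10.3
tcp_pos: [347.6, -251.8, 156.6]
tcp_rot: [-180.0, 0.0, 8.7]
contact_force: [0.4, -0.0, 0.1]
width: 49.9
gripper_force: 0.0
```

```bash
python3 - <<'E'
from fit import *
T,d=cams.snapshot("top");np.savez("top4",im=T,d=d)
S,ds=cams.snapshot("scene");np.savez("scene4",im=S,d=ds)
s=ctrl.sense();print(s["tcp_pos"],s["tcp_rot"],s["joint_positions"])
for nm,m,q in(("far",INS,[570,-365,.4]),("near",INS,[450,-176,.15]),("cover",COV,[652,-188,0])):
    for v in([("top",T)],[("scene",S)]):
        try: print(nm,[a for a,_ in v],fit(m,q,v))
        except Exception as e: print(nm,e)
cv2.imwrite("pics/t4.png",cv2.resize(T[130:250,165:265],(500,600),interpolation=cv2.INTER_CUBIC))
E
```

```text
[ 347.64063532 -251.79592371  156.6324739 ] [-1.79977880e+02  8.54458169e-03  9.04118061e+00] [-4.61724285e+01  1.41728537e+01  1.07516939e+02  6.58264571e-03
  5.83332495e+01  3.47829357e+01]
far ['top'] (array([ 571.23, -369.96,   24.86]), np.float64(0.058))
far ['scene'] (array([ 573.5 , -371.01,   29.44]), np.float64(0.132))
near ['top'] (array([ 444.41, -175.77,    8.4 ]), np.float64(0.068))
near ['scene'] (array([ 447.54, -176.27,   10.04]), np.float64(0.142))
cover ['top'] (array([ 6.5186e+02, -1.8833e+02,  8.0000e-02]), np.float64(0.023))
cover ['scene'] (array([ 654.11, -188.01,   -1.45]), np.float64(0.026))
```

View pics/t4.png

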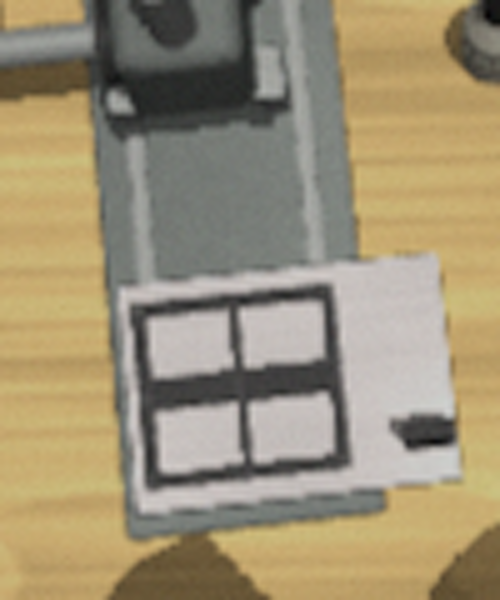

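```bash
python3 - <<'E'
from h import *
px=(np.array([(132,303),(335,285),(352,465),(150,488)])+.5)/5-.5+[165,130]
W=at_z("top",px,46)[:,:2]; print(W.round(1),W.mean(0).round(1),[np.linalg.norm(W[i]-W[(i+1)%4]).round(1) for i in range(4)])
e=W[0]+W[1]-W[2]-W[3];f=W[0]+W[3]-W[1]-W[2];print("yaw",np.degrees(np.arctan2(e[1],e[0])),np.degrees(np.arctan2(-f[0],f[1])))
px=(np.array([(118,287),(437,254),(462,478),(138,515)])+.5)/5-.5+[165,130]
W=at_z("top",px,35)[:,:2];print(W.round(1),W.mean(0).round(1));e=W[0]+W[1]-W[2]-W[3];f=W[0]+W[3]-W[1]-W[2];print("yaw",np.degrees(np.arctan2(e[1],e[0])),np.degrees(np.arctan2(-f[0],f[1])))
S=np.load("scene4.npz")["im"]; c=proj("scene",[[535,120,46]])[0].astype(int);print(c)
x0,y0=c-[60,50];cv2.imwrite("pics/s4.png",cv2.resize(S[y0:y0+100,x0:x0+120],(720,600),interpolation=cv2.INTER_CUBIC));print(x0,y0)
plan(446,-176,100,9)
E
```

```text
[[592.6 198.8]
 [601.8  58.6]
 [476.8  49. ]
 [464.6 186.5]] [534.  123.2] [np.float64(140.6), np.float64(125.4), np.float64(138.0), np.float64(128.5)]
yaw 4.949974060854231 4.409518583334776
[[606.1 210.2]
 [624.2 -12.7]
 [467.  -25.9]
 [447.3 196.1]] [536.1  91.9]
yaw 4.93027519692563 4.851262464690707
[289 207]
229 157
from [ 347.6 -251.8  156.6] yaw 9.04 F [0.4 1.2 0.9] w 50.3 j6 35.0 | turn units 0.0001 (0.04 deg)
  after turn, shift units x 0.5450 y -0.2974 z 0.2832
```

View pics/s4.png

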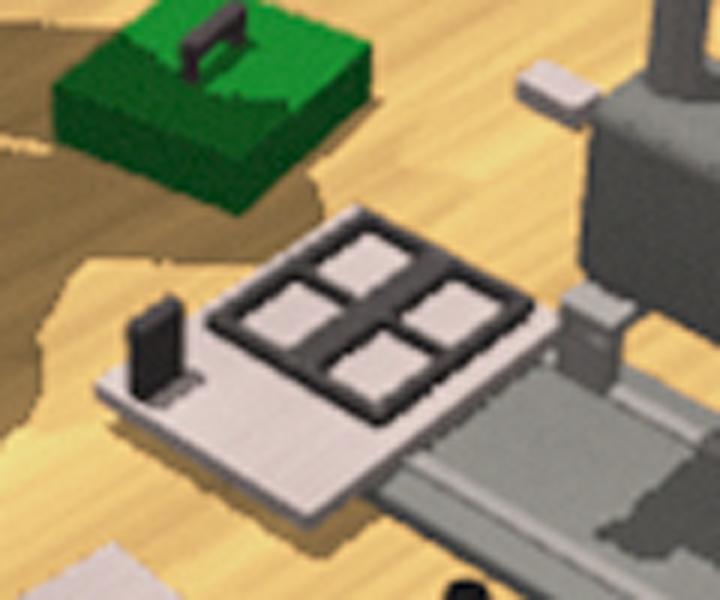

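```bash
python3 - <<'E'
from h import *
g=lambda c:(np.array(c)+.5)/6-.5+[229,157]
W=at_z("scene",g([(360,208),(535,300),(382,413),(206,318)]),46)[:,:2];print(W.round(1),W.mean(0).round(1),[np.linalg.norm(W[i]-W[(i+1)%4]).round(1) for i in range(4)])
W=at_z("scene",g([(360,207),(560,318),(308,520),(97,388)]),35)[:,:2];print("bed",W.round(1),W.mean(0).round(1))
print("tab scene",at_z("scene",g([(156,316)]),90).round(1),"tab top",at_z("top",(np.array([(428,420)])+.5)/5-.5+[165,130],90).round(1))
E
```

```text
[[468.3 183.4]
 [596.9 196.3]
 [607.3  62.8]
 [483.   46.6]] [538.9 122.3] [np.float64(129.2), np.float64(133.9), np.float64(125.4), np.float64(137.6)]
bed [[457.6 194.5]
 [608.8 205.4]
 [632.9 -17.2]
 [477.7 -30.3]] [544.2  88.1]
tab scene [[503.1  -8.4  90. ]] tab top [[501.3  -3.4  90. ]]
```

Request:
jog_arm(steps=[[[0.11, -0.06, 0, 0], [0.11, -0.06, 0, 0], [0.11, -0.06, 0, 0], [0.11, -0.06, 0, 0], [0.105, -0.0575, 0, 0], [0, 0, 0.1, 0], [0, 0, 0.1, 0], [0, 0, 0.085, 0], [0, 0, 0, 0], [0, 0, 0, 0]]], hand=65)

```text
clock: 11.23
tcp_pos: [445.6, -175.7, 99.3]
tcp_rot: [-179.9, 0.1, 9.2]
contact_force: [0.4, -1.1, 0.0]
width: 65.1
gripper_force: 0.0
```

Request:
jog_arm(steps=[[[0, 0, 0.1, 0], [0, 0, 0.1, 0], [0, 0, 0.1, 0], [0, 0, 0.08, 0], [0, 0, 0.05, 0], [0, 0, 0, 0], [0, 0, 0, 0], [0, 0, 0, 0], [0, 0, 0, 0], [0, 0, 0, 0]]])

```text
clock: 12.07
tcp_pos: [446.6, -176.4, 14.7]
tcp_rot: [179.9, -0.1, 9.1]
contact_force: [0.4, -0.4, -0.4]
width: 65.0
gripper_force: 0.0
```

Request:
jog_arm(steps=[[[0, 0, 0, 0], [0, 0, 0, 0], [0, 0, 0, 0], [0, 0, 0, 0], [0, 0, 0, 0], [0, 0, 0, 0], [0, 0, 0, 0], [0, 0, 0, 0], [0, 0, 0, 0], [0, 0, 0, 0]]], hand=30, squeeze=8)

```text
clock: 12.9
tcp_pos: [446.1, -176.0, 13.7]
tcp_rot: [-180.0, -0.0, 9.1]
contact_force: [-0.1, 0.9, 1.4]
width: 36.6
gripper_force: 8.0
```

Request:
jog_arm(steps=[[[0, 0, 0, 0], [0, 0, 0, 0], [0, 0, 0, 0], [0, 0, 0, 0], [0, 0, -0.06, 0], [0, 0, -0.1, 0], [0, 0, -0.1, 0], [0, 0, 0, -0.019], [0, 0, 0, -0.019], [0, 0, 0, -0.019]]], hand=65)

```text
clock: 13.73
tcp_pos: [446.2, -176.1, 66.2]
tcp_rot: [180.0, -0.0, 29.9]
contact_force: [0.5, 0.1, -0.6]
width: 64.8
gripper_force: 0.0
```

Request:
jog_arm(steps=[[[0, 0, 0, -0.019], [0, 0, 0, -0.019], [0, 0, 0, -0.019], [0, 0, 0, -0.019], [0, 0, 0, -0.019], [0, 0, 0, -0.019], [0, 0, 0, -0.019], [0, 0, 0, -0.019], [0, 0, 0, -0.019], [0, 0, 0, -0.003]]])

```text
clock: 14.57
tcp_pos: [446.0, -176.0, 65.6]
tcp_rot: [-180.0, -0.0, 92.5]
contact_force: [0.2, 0.9, 0.3]
width: 65.1
gripper_force: 0.0
```

Request:
jog_arm(steps=[[[0, 0, 0, 0], [0, 0, 0.05, 0], [0, 0, 0.1, 0], [0, 0, 0.1, 0], [0, 0, 0.01, 0], [0, 0, 0, 0], [0, 0, 0, 0], [0, 0, 0, 0], [0, 0, 0, 0], [0, 0, 0, 0]]])

```text
clock: 15.4
tcp_pos: [446.5, -176.3, 14.5]
tcp_rot: [179.9, 0.0, 92.2]
contact_force: [0.2, 0.3, 0.0]
width: 65.2
gripper_force: 0.0
```

Request:
jog_arm(steps=[[[0, 0, 0, 0], [0, 0, 0, 0], [0, 0, 0, 0], [0, 0, 0, 0], [0, 0, 0, 0], [0, 0, 0, 0], [0, 0, 0, 0], [0, 0, 0, 0], [0, 0, 0, 0], [0, 0, 0, 0]]], hand=30, squeeze=12)

```text
clock: 16.23
tcp_pos: [446.1, -176.0, 13.7]
tcp_rot: [180.0, -0.0, 92.2]
contact_force: [-1.1, 0.2, 0.7]
width: 37.8
gripper_force: 11.4
```

```bash
python3 - <<'E'
from h import *
plan(446,-176,100,94.8)
E
```

```text
from [ 446.1 -176.    13.7] yaw 92.23 F [-1.1  0.2  0.7] w 37.8 j6 -33.0 | turn units -0.0072 (-2.57 deg)
  after turn, shift units x 0.0002 y -0.0003 z -0.4314
```

Request:
jog_arm(steps=[[[0, 0, 0, 0], [0, 0, 0, 0], [0, 0, 0, 0], [0, 0, 0, 0], [0, 0, 0, 0], [0, 0, 0, 0], [0, 0, 0, 0], [0, 0, 0, 0], [0, 0, 0, 0], [0, 0, 0, 0]]], hand=30, squeeze=30)

```text
clock: 17.07
tcp_pos: [446.1, -176.1, 13.8]
tcp_rot: [180.0, 0.0, 92.2]
contact_force: [-0.1, -0.1, 1.2]
width: 36.9
gripper_force: 28.8
```

```bash
cat > blk.py <<'E'
from fit import *
def sq(cx,cy,z): return [[cx+sx*22.5,cy+sy*29.5,z] for sx,sy in((-1,-1),(-1,1),(1,1),(1,-1))]
def fitblk(n,im,q0,S=8):
    uv=proj(n,place([[x,y,46] for x in(-64,64) for y in(-70,70)],q0)); a=uv.min(0).astype(int)-6;b=uv.max(0).astype(int)+7
    g=cv2.resize(cv2.cvtColor(im,cv2.COLOR_BGR2GRAY)[a[1]:b[1],a[0]:b[0]],None,fx=S,fy=S,interpolation=cv2.INTER_CUBIC)
    P=lambda p,q:((proj(n,place(p,q))-a+.5)*S-.5).round().astype(np.int32)
    def cost(q):
        O=np.zeros(g.shape,np.uint8);cv2.fillConvexPoly(O,P([[-62,-68,46],[-62,68,46],[62,68,46],[62,-68,46]],q),1)
        w=np.zeros_like(O)
        for cx in(-33,33):
            for cy in(-32,32):
                A=np.zeros_like(O);B=A.copy();cv2.fillConvexPoly(A,P(sq(cx,cy,46),q),1);cv2.fillConvexPoly(B,P(sq(cx,cy,35),q),1);w|=A&B
        O&=1-w
        i=g[w>0].astype(float);o=g[O>0].astype(float)
        return (np.minimum(np.abs(i-200),90).sum()+np.minimum(np.abs(o-60),90).sum())/(len(i)+len(o))
    x0=np.array(q0);r=minimize(cost,x0,method="Nelder-Mead",options=dict(initial_simplex=[x0,x0+[5,0,0],x0+[0,5,0],x0+[0,0,.05]],xatol=.02,fatol=1e-3))
    return np.r_[r.x[:2],np.degrees(r.x[2])].round(2),r.fun
if __name__=="__main__":
    for n in("top","scene"): print(n,fitblk(n,np.load(n+"4.npz")["im"],[535,122,.085]))
E
python3 blk.py
```

```text
top (array([534.01, 125.32,   5.07]), np.float64(16.50096176965617))
scene (array([539.47, 122.36,   4.72]), np.float64(19.2962938062022))
```

Request:
jog_arm(steps=[[[0, 0, -0.05, 0], [0, 0, -0.13, 0], [0, 0, -0.2, 0], [0, 0, -0.2, 0], [0, 0, 0, 0], [0, 0, 0, 0], [0, 0, 0, 0], [0, 0, 0, 0], [0, 0, 0, 0], [0, 0, 0, 0]]])

```text
clock: 17.9
tcp_pos: [445.4, -175.7, 128.6]
tcp_rot: [-179.9, -0.1, 92.2]
contact_force: [0.5, -0.5, 0.3]
width: 37.0
gripper_force: 28.8
```

```bash
python3 - <<'E'
from h import *
plan(506.5,89.3,80,94.9)
E
```

```text
from [ 445.4 -175.7  128.6] yaw 92.23 F [ 0.5 -0.5  0.3] w 37.0 j6 -33.0 | turn units -0.0074 (-2.67 deg)
  after turn, shift units x 1.2939 y 0.4174 z 0.2431
```

Request:
jog_arm(steps=[[[0, 0, 0, -0.0074], [0.16, 0.052, 0, 0], [0.16, 0.052, 0, 0], [0.16, 0.052, 0, 0], [0.16, 0.052, 0, 0], [0.16, 0.052, 0, 0], [0.16, 0.052, 0, 0], [0.16, 0.052, 0, 0], [0.16, 0.052, 0, 0], [0, 0, 0, 0]]])

```text
clock: 18.73
tcp_pos: [507.6, 91.0, 129.0]
tcp_rot: [-180.0, -0.1, 95.1]
contact_force: [-0.3, -0.2, -0.2]
width: 36.9
gripper_force: 28.8
```

Request:
jog_arm(steps=[[[0.014, 0.0014, 0, 0], [0, 0, 0.1, 0], [0, 0, 0.1, 0], [0, 0, 0.045, 0], [0, 0, 0, 0], [0, 0, 0, 0], [0, 0, 0, 0], [0, 0, 0, 0], [0, 0, 0, 0], [0, 0, 0, 0]]])

```text
clock: 19.57
tcp_pos: [507.5, 88.9, 81.4]
tcp_rot: [179.9, 0.0, 94.9]
contact_force: [-0.2, -1.2, -0.9]
width: 37.2
gripper_force: 28.8
```

```bash
python3 - <<'E'
from h import *
plan(506.5,89.3,49,94.9)
S,ds=cams.snapshot("scene");T,_=cams.snapshot("top")
cv2.imwrite("pics/s5.png",cv2.resize(S[150:240,230:350],(800,600),interpolation=cv2.INTER_CUBIC))
E
```

```text
from [507.5  88.9  81.4] yaw 94.89 F [-0.2 -1.2 -0.9] w 37.2 j6 -3.0 | turn units -0.0000 (-0.01 deg)
  after turn, shift units x 0.0025 y -0.0049 z 0.1620
```

View pics/s5.png

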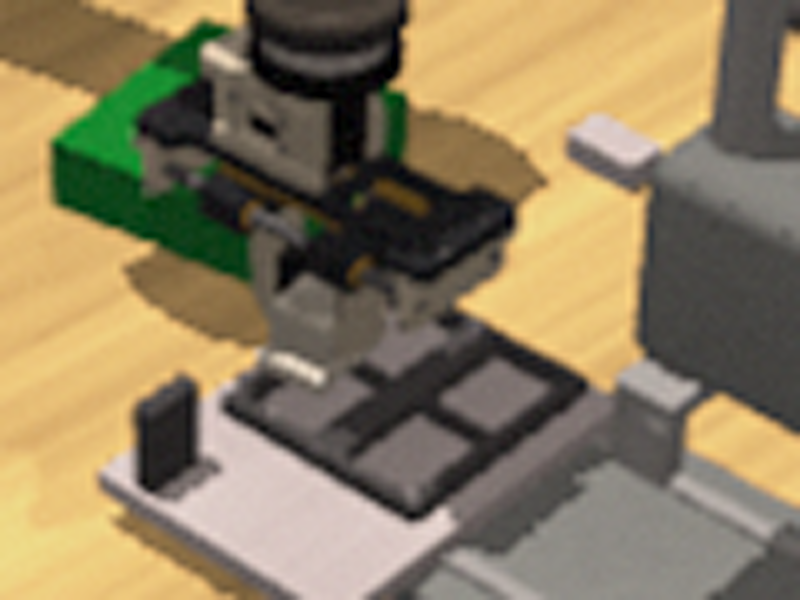

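```bash
python3 - <<'E'
from fit import *
for z in(0,10): print(((proj("scene",place([[-20,-27,z],[20,-27,z]],[507.5,88.9,np.radians(4.9)],67.7))-[230,150]+.5)*800/120).round())
E
```

```text
[[252. 362.]
 [311. 396.]]
[[252. 347.]
 [312. 381.]]
```

```bash
python3 - <<'E'
import cv2
im=cv2.imread("pics/s5.png");cv2.imwrite("pics/s5c.png",cv2.resize(im[300:440,200:400],(800,560),interpolation=cv2.INTER_CUBIC))
E
```

```text
(no output)
```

View pics/s5c.png

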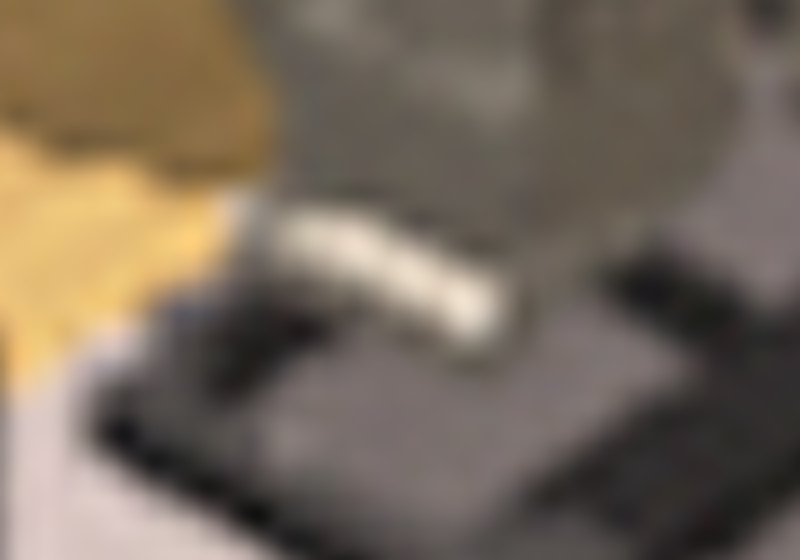

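```bash
python3 - <<'E'
from fit import *
q=[507.5,88.9,np.radians(4.9)]
for x,y in((-37.5,-9.5),(-18.5,-9.5),(18.5,-9.5),(37.5,-9.5),(37.5,9.5)): 
    p=((proj("scene",place([[x,y,0]],q,81.4))-[230,150]+.5)*800/120)[0]; print(x,y,p.round(),"in s5c",((p-[200,300])*4).round())
S,ds=cams.snapshot("scene");C=cloud("scene",ds)
for r in range(198,211): print(r,[tuple(C[r,c].round().astype(int).tolist()) for c in range(268,282,2)])
E
```

```text
-37.5 -9.5 [250. 311.] in s5c [200.  44.]
-18.5 -9.5 [278. 327.] in s5c [311. 106.]
18.5 -9.5 [333. 358.] in s5c [531. 231.]
37.5 -9.5 [361. 374.] in s5c [646. 296.]
37.5 9.5 [386. 356.] in s5c [745. 226.]
198 [(405, 143, 0), (489, 73, 85), (501, 71, 93), (510, 71, 99), (519, 72, 103), (525, 75, 105), (529, 81, 105)]
199 [(412, 136, 3), (492, 71, 84), (502, 70, 90), (513, 69, 98), (519, 72, 99), (524, 76, 100), (530, 80, 102)]
200 [(415, 134, 1), (498, 65, 86), (504, 68, 88), (514, 68, 94), (518, 73, 94), (525, 76, 97), (530, 80, 97)]
201 [(415, 133, -3), (490, 72, 74), (505, 67, 85), (511, 71, 87), (519, 72, 91), (527, 74, 94), (532, 79, 95)]
202 [(489, 64, 73), (496, 67, 76), (504, 69, 80), (510, 72, 81), (518, 74, 85), (531, 70, 94), (533, 78, 91)]
203 [(493, 61, 73), (502, 61, 78), (509, 64, 81), (512, 70, 80), (521, 71, 84), (526, 75, 85), (531, 80, 85)]
204 [(490, 63, 65), (504, 60, 76), (513, 60, 81), (516, 67, 79), (521, 71, 80), (527, 74, 81), (532, 79, 82)]
205 [(477, 76, 46), (501, 62, 68), (512, 61, 76), (516, 67, 75), (525, 67, 80), (529, 73, 79), (526, 85, 71)]
206 [(480, 72, 46), (484, 79, 45), (512, 62, 71), (519, 63, 74), (528, 64, 79), (531, 70, 78), (532, 79, 73)]
207 [(485, 69, 46), (485, 78, 42), (483, 89, 35), (516, 67, 66), (528, 64, 75), (525, 77, 66), (499, 112, 32)]
208 [(484, 69, 41), (483, 80, 35), (489, 83, 36), (493, 89, 35), (526, 67, 68), (500, 102, 33), (506, 105, 35)]
209 [(483, 70, 36), (489, 74, 37), (493, 80, 36), (497, 86, 35), (504, 88, 38), (506, 95, 36), (509, 102, 34)]
210 [(496, 58, 46), (493, 71, 37), (496, 77, 35), (502, 81, 37), (503, 89, 33), (511, 91, 37), (514, 98, 35)]
```

Request:
jog_arm(steps=[[[0, 0, 0.05, 0], [0, 0, 0.04, 0], [0, 0, 0.02, 0], [0, 0, 0.02, 0], [0, 0, 0.015, 0], [0, 0, 0.015, 0], [0, 0, 0, 0], [0, 0, 0, 0], [0, 0, 0, 0], [0, 0, 0, 0]]], squeeze=12)

```text
clock: 20.55
tcp_pos: [506.9, 89.0, 48.5]
tcp_rot: [-180.0, -0.0, 94.9]
contact_force: [-1.3, 1.0, -1.5]
width: 37.3
gripper_force: 11.6
```

```bash
python3 - <<'E'
from h import *
plan(507.5,88.9,49,94.9)
E
```

```text
from [506.9  89.   48.5] yaw 94.89 F [-1.3  1.  -1.5] w 37.3 j6 -3.0 | turn units -0.0000 (-0.01 deg)
  after turn, shift units x -0.0006 y 0.0031 z -0.0024
```

Request:
jog_arm(steps=[[[0, 0, 0, 0], [0, 0, 0, 0], [0, 0, 0, 0], [0, 0, -0.03, 0], [0, 0, -0.1, 0], [0, 0, -0.15, 0], [0, 0, -0.15, 0], [0, 0, -0.1, 0], [0, 0, 0, 0], [0, 0, 0, 0]]], hand=50)

```text
clock: 21.38
tcp_pos: [507.9, 89.0, 156.1]
tcp_rot: [179.8, 0.0, 94.9]
contact_force: [0.4, 0.2, -0.6]
width: 50.1
gripper_force: 0.0
```

```bash
python3 - <<'E'
from h import *
px=np.array([(425,207),(590,200),(415,45)])*.18336+[270,140]
print(at_z("top",px,3).round()); plan(440,-250,155,94.9)
E
```

```text
[[ 631. -357.    3.]
 [ 633. -466.    3.]
 [ 741. -358.    3.]]
from [507.9  89.  156.1] yaw 94.89 F [ 0.4  0.2 -0.6] w 50.1 j6 -3.0 | turn units -0.0000 (-0.01 deg)
  after turn, shift units x -1.6596 y -0.4829 z 0.0056
```

Request:
jog_arm(steps=[[[-0.184, -0.053, 0, 0], [-0.184, -0.053, 0, 0], [-0.184, -0.053, 0, 0], [-0.184, -0.053, 0, 0], [-0.184, -0.053, 0, 0], [-0.184, -0.053, 0, 0], [-0.184, -0.053, 0, 0], [-0.184, -0.053, 0, 0], [-0.184, -0.053, 0, 0], [0, 0, 0, 0]]])

```text
clock: 22.22
tcp_pos: [438.7, -254.9, 153.4]
tcp_rot: [-179.9, 0.1, 94.6]
contact_force: [1.1, 0.3, 0.3]
width: 49.8
gripper_force: 0.0
```

Request:
jog_arm(steps=[[[0, 0, 0, 0.019], [0, 0, 0, 0.019], [0, 0, 0, 0.019], [0, 0, 0, 0.019], [0, 0, 0, 0.019], [0, 0, 0, 0.019], [0, 0, 0, 0.019], [0, 0, 0, 0.019], [0, 0, 0, 0.019], [0, 0, 0, 0.019]]], hand=62)

```text
clock: 23.05
tcp_pos: [439.8, -248.2, 153.3]
tcp_rot: [-179.8, 0.1, 26.2]
contact_force: [-0.0, 0.3, 0.3]
width: 61.8
gripper_force: 0.0
```

```bash
python3 - <<'E'
from fit import *
T,d=cams.snapshot("top");np.savez("top5",im=T,d=d)
S,ds=cams.snapshot("scene");np.savez("scene5",im=S,d=ds)
plan(572.3,-370.3,60,26.5)
for nm,m,q in(("far",INS,[570,-365,.4]),("cover",COV,[652,-188,0])):
    for v in([("top",T)],[("scene",S)]):
        try: print(nm,[a for a,_ in v],fit(m,q,v))
        except Exception as e: print(nm,e)
for n,D in(("top",d),("scene",ds)):
    C=cloud(n,D); m=(np.abs(C[...,0]-506)<32)&(np.abs(C[...,1]-89)<32)&(C[...,2]>66)&(C[...,2]<76);P=C[m];print(n,m.sum(),P.mean(0).round(1),P.min(0).round(1),P.max(0).round(1))
E
```

```text
from [ 439.8 -248.4  153.5] yaw 26.43 F [-1.3  1.1 -0. ] w 61.8 j6 25.0 | turn units -0.0002 (-0.07 deg)
  after turn, shift units x 0.3207 y 0.8412 z 0.4674
far ['top'] (array([ 534.09, -358.58,  105.02]), np.float64(0.768))
far ['scene'] (array([ 573.25, -370.58,   29.35]), np.float64(0.128))
cover ['top'] (array([ 6.5154e+02, -1.8821e+02,  2.0000e-01]), np.float64(0.021))
cover ['scene'] (array([ 653.77, -187.75,   -1.35]), np.float64(0.025))
top 55 [501.6  89.   70.6] [484.1  71.1  66. ] [521.6 108.2  75.2]
scene 61 [508.1  86.7  70. ] [489.8  67.   66.2] [528.  109.8  75.8]
```

Request:
jog_arm(steps=[[[0.0535, 0.14, 0, 0], [0.0535, 0.14, 0, 0], [0.0535, 0.14, 0, 0], [0.0535, 0.14, 0, 0], [0.0535, 0.14, 0, 0], [0.0535, 0.14, 0, 0], [0, 0, 0.15, 0], [0, 0, 0.15, 0], [0, 0, 0.15, 0], [0, 0, 0, 0]]])

```text
clock: 23.98
tcp_pos: [569.1, -367.7, 56.5]
tcp_rot: [-179.3, 0.3, 26.7]
contact_force: [-1.1, 1.1, -1.2]
width: 62.2
gripper_force: 0.0
```

```bash
python3 - <<'E'
from h import *
plan(572.3,-370.3,13.5,26.5)
E
```

```text
from [ 569.1 -367.7   56.5] yaw 26.72 F [-1.1  1.1 -1.2] w 62.2 j6 24.0 | turn units 0.0006 (0.22 deg)
  after turn, shift units x 0.0083 y 0.0188 z 0.2151
```

Request:
jog_arm(steps=[[[0, 0, 0, 0], [0, 0, 0, 0], [0, 0, 0, 0], [0, 0, 0, 0], [0, 0, 0, 0], [0, 0, 0.05, 0], [0, 0, 0, 0], [0, 0, 0, 0], [0, 0, 0, 0], [0, 0, 0, 0]]])

```text
clock: 24.82
tcp_pos: [572.8, -370.9, 54.7]
tcp_rot: [-180.0, -0.0, 26.5]
contact_force: [0.8, 0.5, 0.2]
width: 62.0
gripper_force: 0.0
```

```bash
python3 - <<'E'
from h import *
plan(572.3,-370.3,13.5,26.5)
E
```

```text
from [ 572.8 -370.9   54.7] yaw 26.49 F [0.8 0.5 0.2] w 62.0 j6 24.0 | turn units -0.0000 (-0.01 deg)
  after turn, shift units x -0.0007 y -0.0039 z 0.2059
```

Now I'll square it across y, turn exactly 90° (0.25), and re-grip across x.

Request:
jog_arm(steps=[[[0, -0.003, 0.07, 0], [0, 0, 0.07, 0], [0, 0, 0.065, 0], [0, 0, 0, 0], [0, 0, 0, 0], [0, 0, 0, 0], [0, 0, 0, 0], [0, 0, 0, 0], [0, 0, 0, 0], [0, 0, 0, 0]]])

```text
clock: 25.65
tcp_pos: [572.7, -370.5, 14.2]
tcp_rot: [180.0, -0.0, 26.5]
contact_force: [-0.0, 0.2, -0.2]
width: 61.8
gripper_force: 0.0
```

Request:
jog_arm(steps=[[[0, 0, 0, 0], [0, 0, 0, 0], [0, 0, 0, 0], [0, 0, 0, 0], [0, 0, 0, 0], [0, 0, 0, 0], [0, 0, 0, 0], [0, 0, 0, 0], [0, 0, 0, 0], [0, 0, 0, 0]]], hand=30, squeeze=15)

```text
clock: 26.48
tcp_pos: [572.5, -370.4, 13.7]
tcp_rot: [-180.0, -0.0, 26.5]
contact_force: [0.4, -1.7, 0.7]
width: 36.1
gripper_force: 15.0
```

Request:
jog_arm(steps=[[[0, 0, 0, 0], [0, 0, 0, 0], [0, 0, 0, 0], [0, 0, 0, 0], [0, 0, -0.06, 0], [0, 0, -0.1, 0], [0, 0, -0.1, 0], [0, 0, 0, -0.0195], [0, 0, 0, -0.0195], [0, 0, 0, -0.0195]]], hand=56)

```text
clock: 27.32
tcp_pos: [572.9, -370.7, 67.5]
tcp_rot: [179.9, -0.0, 47.9]
contact_force: [-0.5, 0.1, -0.3]
width: 56.2
gripper_force: 0.0
```

Request:
jog_arm(steps=[[[0, 0, 0, -0.0195], [0, 0, 0, -0.0195], [0, 0, 0, -0.0195], [0, 0, 0, -0.0195], [0, 0, 0, -0.0195], [0, 0, 0, -0.0195], [0, 0, 0, -0.0195], [0, 0, 0, -0.0195], [0, 0, 0, -0.0195], [0, 0, 0, -0.016]]])

```text
clock: 28.15
tcp_pos: [572.7, -370.5, 66.8]
tcp_rot: [180.0, 0.0, 116.8]
contact_force: [-0.8, -0.4, 0.1]
width: 56.0
gripper_force: 0.0
```

Request:
jog_arm(steps=[[[0, 0, 0, 0], [0, 0, 0.05, 0], [0, 0, 0.1, 0], [0, 0, 0.1, 0], [0, 0, 0.01, 0], [0, 0, 0, 0], [0, 0, 0, 0], [0, 0, 0, 0], [0, 0, 0, 0], [0, 0, 0, 0]]])

```text
clock: 28.98
tcp_pos: [573.0, -370.7, 14.9]
tcp_rot: [180.0, 0.1, 116.5]
contact_force: [-1.0, 0.5, -0.5]
width: 56.2
gripper_force: 0.0
```

Request:
jog_arm(steps=[[[0, 0, 0, 0], [0, 0, 0, 0], [0, 0, 0, 0], [0, 0, 0, 0], [0, 0, 0, 0], [0, 0, 0, 0], [0, 0, 0, 0], [0, 0, 0, 0], [0, 0, 0, 0], [0, 0, 0, 0]]], hand=30, squeeze=25)

```text
clock: 29.82
tcp_pos: [572.5, -370.4, 13.8]
tcp_rot: [180.0, 0.0, 116.5]
contact_force: [-0.4, 0.8, 2.6]
width: 36.1
gripper_force: 25.0
```

Request:
jog_arm(steps=[[[0, 0, -0.1, 0], [0, 0, -0.2, 0], [0, 0, -0.2, 0], [0, 0, -0.1, 0], [0, 0, 0, 0.015], [0, 0, 0, 0.015], [0, 0, 0, 0.015], [0, 0, 0, 0.015], [0, 0, 0, 0], [0, 0, 0, 0]]])

```text
clock: 30.65
tcp_pos: [572.4, -370.3, 133.4]
tcp_rot: [-180.0, -0.0, 95.1]
contact_force: [0.5, -0.4, -0.8]
width: 36.2
gripper_force: 25.0
```

```bash
python3 - <<'E'
from h import *
plan(501.5,152.8,130,94.9)
E
```

```text
from [ 572.4 -370.3  133.4] yaw 95.05 F [ 0.5 -0.4 -0.8] w 36.2 j6 -44.0 | turn units 0.0004 (0.15 deg)
  after turn, shift units x 2.6361 y -0.1297 z 0.0168
```

Request:
jog_arm(steps=[[[0.19, -0.0093, 0, 0], [0.19, -0.0093, 0, 0], [0.19, -0.0093, 0, 0], [0.19, -0.0093, 0, 0], [0.19, -0.0093, 0, 0], [0.19, -0.0093, 0, 0], [0.19, -0.0093, 0, 0], [0.19, -0.0093, 0, 0], [0.19, -0.0093, 0, 0], [0.19, -0.0093, 0, 0]]])

```text
clock: 31.48
tcp_pos: [521.0, 8.4, 133.8]
tcp_rot: [180.0, -0.0, 95.1]
contact_force: [0.2, 1.1, 0.3]
width: 35.7
gripper_force: 25.0
```

Request:
jog_arm(steps=[[[0.19, -0.0093, 0, 0], [0.19, -0.0093, 0, 0], [0.19, -0.0093, 0, 0], [0.15, -0.007, 0, 0], [0, 0, 0, 0], [0, 0, 0, 0], [0, 0, 0, 0], [0, 0, 0, 0], [0, 0, 0, 0], [0, 0, 0, 0]]])

```text
clock: 32.32
tcp_pos: [502.6, 148.4, 133.7]
tcp_rot: [180.0, 0.0, 94.8]
contact_force: [0.2, 0.3, -0.8]
width: 36.3
gripper_force: 25.0
```

```bash
python3 - <<'E'
from h import *
plan(501.5,152.8,65,94.9)
E
```

```text
from [502.6 148.4 133.7] yaw 94.81 F [ 0.2  0.3 -0.8] w 36.3 j6 3.0 | turn units -0.0003 (-0.09 deg)
  after turn, shift units x 0.0222 y -0.0037 z 0.3436
```

Request:
jog_arm(steps=[[[0.0222, -0.0037, 0, 0], [0, 0, 0.1, 0], [0, 0, 0.1, 0], [0, 0, 0.1, 0], [0, 0, 0.04, 0], [0, 0, 0, 0], [0, 0, 0, 0], [0, 0, 0, 0], [0, 0, 0, 0], [0, 0, 0, 0]]], squeeze=12)

```text
clock: 33.15
tcp_pos: [501.8, 154.0, 66.7]
tcp_rot: [179.9, -0.0, 94.9]
contact_force: [-0.2, -1.1, -0.5]
width: 36.5
gripper_force: 12.0
```

Request:
jog_arm(steps=[[[0, 0, 0.02, 0], [0, 0, 0.02, 0], [0, 0, 0.02, 0], [0, 0, 0.015, 0], [0, 0, 0.005, 0], [0, 0, 0, 0], [0, 0, 0, 0], [0, 0, 0, 0], [0, 0, 0, 0], [0, 0, 0, 0]]])

```text
clock: 33.98
tcp_pos: [501.3, 153.9, 49.9]
tcp_rot: [180.0, -0.0, 94.9]
contact_force: [0.6, -1.4, -0.3]
width: 36.1
gripper_force: 12.0
```

Request:
jog_arm(steps=[[[0, 0, 0.005, 0], [0, 0, 0, 0], [0, 0, 0, 0], [0, 0, 0, 0], [0, 0, 0, 0], [0, 0, 0, 0], [0, 0, 0, 0], [0, 0, 0, 0], [0, 0, 0, 0], [0, 0, 0, 0]]])

```text
clock: 34.82
tcp_pos: [501.3, 153.9, 48.8]
tcp_rot: [180.0, -0.0, 94.9]
contact_force: [0.5, -0.2, 0.2]
width: 36.4
gripper_force: 12.0
```

Request:
jog_arm(steps=[[[0, 0, 0, 0], [0, 0, 0, 0], [0, 0, 0, 0], [0, 0, 0, 0], [0, 0, -0.03, 0], [0, 0, -0.1, 0], [0, 0, -0.15, 0], [0, 0, -0.15, 0], [0, 0, -0.1, 0], [0, 0, 0, 0]]], hand=48)

```text
clock: 35.65
tcp_pos: [503.6, 154.4, 159.6]
tcp_rot: [179.5, -0.0, 94.9]
contact_force: [0.8, -0.2, 0.4]
width: 47.9
gripper_force: 0.0
```

Request:
jog_arm(steps=[[[-0.19, -0.05, 0, 0], [-0.19, -0.05, 0, 0], [-0.19, -0.05, 0, 0], [-0.19, -0.05, 0, 0], [-0.19, -0.05, 0, 0], [-0.19, -0.05, 0, 0], [-0.19, -0.05, 0, 0], [-0.19, -0.05, 0, 0], [-0.08, -0.02, 0, 0], [0, 0, 0, 0.0139]]])

```text
clock: 36.48
tcp_pos: [443.9, -175.7, 154.3]
tcp_rot: [-180.0, 0.0, 89.7]
contact_force: [0.6, 0.5, -0.6]
width: 48.0
gripper_force: 0.0
```

```bash
python3 - <<'E'
from blk import *
T,d=cams.snapshot("top");np.savez("top6",im=T,d=d)
S,ds=cams.snapshot("scene");np.savez("scene6",im=S,d=ds)
plan(652.9,-188,120,89.4)
for nm,m,q,z in(("cover",COV,[652,-188,0],0),):
    for v in([("top",T)],[("scene",S)]):
        try: print(nm,[a for a,_ in v],fit(m,q,v,z))
        except Exception as e: print(nm,e)
for n,D in(("top",d),("scene",ds)):
  for c in((507,89),(501.5,153)):
    C=cloud(n,D); m=(np.abs(C[...,0]-c[0])<32)&(np.abs(C[...,1]-c[1])<32)&(C[...,2]>62)&(C[...,2]<80);P=C[m];print(n,m.sum(),P.mean(0).round(1),P.min(0).round(1),P.max(0).round(1))
A=T[130:250,165:265];B=S[150:240,230:350]
cv2.imwrite("pics/t6.png",np.hstack([cv2.resize(A,(380,456),interpolation=cv2.INTER_CUBIC),cv2.resize(B,(420,456),interpolation=cv2.INTER_CUBIC)]))
E
```

```text
from [ 444.1 -172.8  154.2] yaw 89.69 F [ 0.5 -0.1  0.6] w 48.0 j6 -30.0 | turn units 0.0008 (0.29 deg)
  after turn, shift units x -0.0649 y 1.0446 z 0.1708
cover ['top'] (array([ 6.5151e+02, -1.8820e+02, -7.0000e-02]), np.float64(0.198))
cover ['scene'] (array([ 653.63, -187.86,   -0.93]), np.float64(0.023))
top 63 [502.1  88.5  70.6] [483.9  68.2  62.5] [521.7 108.1  76.1]
top 65 [496.1 154.4  70.5] [479.  135.1  63.2] [516.  172.5  76.5]
scene 82 [508.4  87.6  68.6] [485.7  64.6  62.2] [529.5 110.5  75.2]
scene 76 [501.1 152.3  68.8] [480.2 131.8  62.5] [520.7 174.8  75. ]
```

View pics/t6.png

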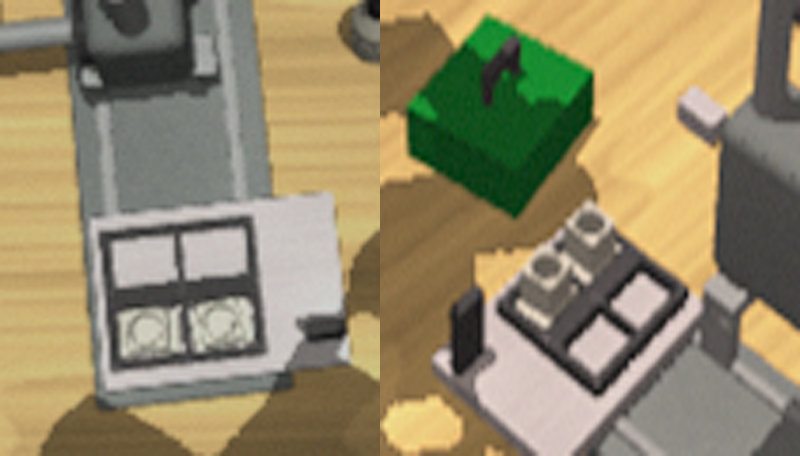

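Request:
jog_arm(steps=[[[-0.0108, 0.174, 0, 0], [-0.0108, 0.174, 0, 0], [-0.0108, 0.174, 0, 0], [-0.0108, 0.174, 0, 0], [-0.0108, 0.174, 0, 0], [-0.0108, 0.174, 0.1, 0], [0, 0, 0.07, 0], [0, 0, 0, 0], [0, 0, 0, 0], [0, 0, 0, 0]]])

```text
clock: 37.42
tcp_pos: [653.2, -185.0, 121.7]
tcp_rot: [180.0, 0.0, 90.0]
contact_force: [0.2, -0.5, 0.0]
width: 48.2
gripper_force: 0.0
```

```bash
python3 - <<'E'
from h import *
plan(652.9,-188,53,89.4)
E
```

```text
from [ 653.2 -185.   121.7] yaw 89.97 F [ 0.2 -0.5  0. ] w 48.2 j6 -22.0 | turn units 0.0016 (0.57 deg)
  after turn, shift units x -0.0152 y -0.0015 z 0.3434
```

Request:
jog_arm(steps=[[[-0.0152, -0.0015, 0, 0.0014], [0, 0, 0.1, 0], [0, 0, 0.1, 0], [0, 0, 0.1, 0], [0, 0, 0.04, 0], [0, 0, 0, 0], [0, 0, 0, 0], [0, 0, 0, 0], [0, 0, 0, 0], [0, 0, 0, 0]]])

```text
clock: 38.25
tcp_pos: [653.9, -188.8, 54.1]
tcp_rot: [179.9, 0.0, 89.4]
contact_force: [-0.2, 0.2, -0.4]
width: 47.8
gripper_force: 0.0
```

Request:
jog_arm(steps=[[[0, 0, 0, 0], [0, 0, 0, 0], [0, 0, 0, 0], [0, 0, 0, 0], [0, 0, 0, 0], [0, 0, 0, 0], [0, 0, 0, 0], [0, 0, 0, 0], [0, 0, 0, 0], [0, 0, 0, 0]]], hand=5, squeeze=50)

```text
clock: 39.08
tcp_pos: [653.3, -188.5, 52.7]
tcp_rot: [180.0, -0.0, 89.4]
contact_force: [1.5, -0.2, -1.4]
width: 13.1
gripper_force: 50.0
```

Request:
jog_arm(steps=[[[0, 0, -0.05, 0], [0, 0, -0.1, 0], [0, 0, -0.1, 0], [0, 0, -0.1, 0], [0, 0, -0.1, 0], [0, 0, -0.05, 0], [0, 0, 0, 0], [0, 0, 0, 0], [0, 0, 0, 0], [0, 0, 0, 0]]])

```text
clock: 39.92
tcp_pos: [652.4, -188.1, 150.7]
tcp_rot: [-179.8, -0.1, 89.4]
contact_force: [-0.4, -0.2, -5.4]
width: 13.7
gripper_force: 50.0
```

```bash
python3 - <<'E'
from fit import *
s=ctrl.sense();plan(537.4,124,150,94.9)
S,ds=cams.snapshot("scene")
for z in (s["tcp_pos"][2]-53,): print(fit(COV,[654,-188,0],[("scene",S)],z))
E
```

```text
from [ 652.4 -188.1  150.7] yaw 89.38 F [-0.4 -0.2 -5.4] w 13.7 j6 -22.0 | turn units -0.0153 (-5.52 deg)
  after turn, shift units x 1.6040 y -0.4394 z 0.0036
(array([ 651.96, -187.  ,   -0.71]), np.float64(0.405))
```

Request:
jog_arm(steps=[[[0, 0, -0.06, -0.0153], [0.1, -0.0275, 0, 0], [0.178, -0.0488, 0, 0], [0.178, -0.0488, 0, 0], [0.178, -0.0488, 0, 0], [0.178, -0.0488, 0, 0], [0.178, -0.0488, 0, 0], [0.178, -0.0488, 0, 0], [0.178, -0.0488, 0, 0], [0.178, -0.0488, 0, 0]]])

```text
clock: 40.8
tcp_pos: [542.8, 109.5, 164.2]
tcp_rot: [-179.9, -0.0, 94.9]
contact_force: [0.4, -0.3, -5.1]
width: 13.6
gripper_force: 50.0
```

Request:
jog_arm(steps=[[[0.078, -0.0213, 0, 0], [0, 0, 0, 0], [0, 0, 0, 0], [0, 0, 0, 0], [0, 0, 0.05, 0], [0, 0, 0.05, 0], [0, 0, 0.05, 0], [0, 0, 0, 0], [0, 0, 0, 0], [0, 0, 0, 0]]])

```text
clock: 41.63
tcp_pos: [538.6, 123.0, 134.6]
tcp_rot: [-180.0, -0.0, 94.9]
contact_force: [0.2, 0.5, -4.2]
width: 13.6
gripper_force: 50.0
```

```bash
python3 - <<'E'
from fit import *
s=ctrl.sense();plan(537.4,124,100,94.9);print(s["tcp_rot"])
S,ds=cams.snapshot("scene");np.savez("scene7",im=S,d=ds)
c=proj("scene",[[537,124,70]])[0].astype(int);print(c)
cv2.imwrite("pics/s7.png",cv2.resize(S[150:240,230:350],(800,600),interpolation=cv2.INTER_CUBIC))
z=s["tcp_pos"][2]-52.7
print(((proj("scene",place(box(143,155,0,46),[537.4,124,np.radians(4.9)],z))-[230,150]+.5)*800/120).round().tolist())
E
```

```text
from [538.6 123.  134.6] yaw 94.86 F [ 0.2  0.5 -4.2] w 13.6 j6 0.0 | turn units -0.0001 (-0.04 deg)
  after turn, shift units x 0.0055 y -0.0056 z 0.1728
[-1.79992583e+02 -5.40203843e-03  9.48615778e+01]
[290 201]
[[201.0, 341.0], [200.0, 268.0], [400.0, 208.0], [403.0, 137.0], [418.0, 467.0], [422.0, 393.0], [616.0, 321.0], [623.0, 248.0]]
```

View pics/s7.png

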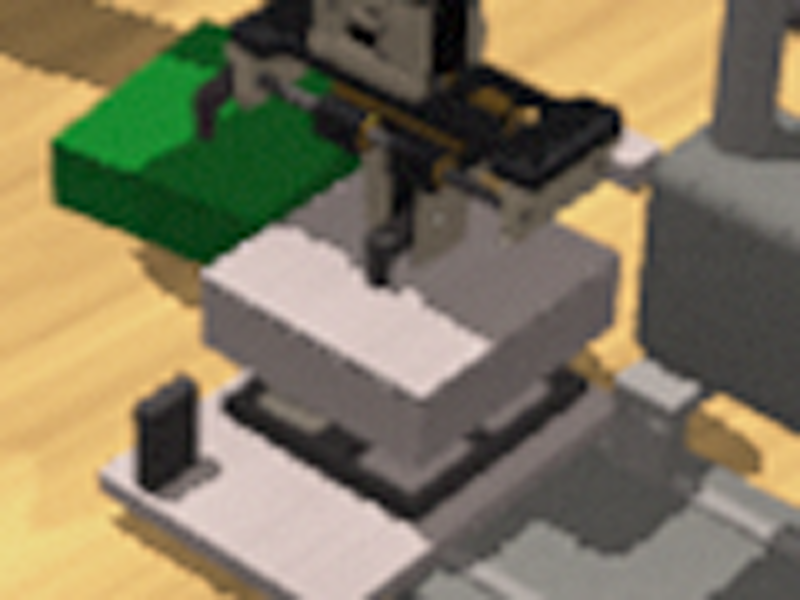

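Request:
jog_arm(steps=[[[0.003, -0.006, 0, 0], [0, 0, 0.05, 0], [0, 0, 0.05, 0], [0, 0, 0.05, 0], [0, 0, 0.015, 0], [0, 0, 0, 0], [0, 0, 0, 0], [0, 0, 0, 0], [0, 0, 0, 0], [0, 0, 0, 0]]])

```text
clock: 42.52
tcp_pos: [537.5, 123.8, 102.2]
tcp_rot: [179.9, -0.0, 94.9]
contact_force: [0.3, 0.1, -5.0]
width: 13.5
gripper_force: 50.0
```

Request:
jog_arm(steps=[[[0, 0, 0.01, 0], [0, 0, 0.01, 0], [0, 0, 0.01, 0], [0, 0, 0, 0], [0, 0, 0, 0], [0, 0, 0, 0], [0, 0, 0, 0], [0, 0, 0, 0], [0, 0, 0, 0], [0, 0, 0, 0]]])

```text
clock: 43.35
tcp_pos: [537.2, 123.8, 95.8]
tcp_rot: [180.0, -0.0, 94.9]
contact_force: [0.1, -0.5, -4.9]
width: 13.6
gripper_force: 50.0
```

Below the block top with no contact. I'll go on down to 87.7.

Request:
jog_arm(steps=[[[0, 0, 0.01, 0], [0, 0, 0.01, 0], [0, 0, 0.01, 0], [0, 0, 0.008, 0], [0, 0, 0, 0], [0, 0, 0, 0], [0, 0, 0, 0], [0, 0, 0, 0], [0, 0, 0, 0], [0, 0, 0, 0]]])

```text
clock: 44.18
tcp_pos: [537.2, 123.8, 88.1]
tcp_rot: [180.0, -0.0, 94.9]
contact_force: [-0.3, 0.6, -4.8]
width: 13.5
gripper_force: 50.0
```

Request:
jog_arm(steps=[[[0, 0, 0.004, 0], [0, 0, 0.003, 0], [0, 0, 0, 0], [0, 0, 0, 0], [0, 0, 0, 0], [0, 0, 0, 0], [0, 0, 0, 0], [0, 0, 0, 0], [0, 0, 0, 0], [0, 0, 0, 0]]])

```text
clock: 45.02
tcp_pos: [537.4, 123.8, 87.6]
tcp_rot: [179.9, -0.0, 94.9]
contact_force: [-2.7, -0.2, 6.2]
width: 13.2
gripper_force: 50.0
```

Request:
jog_arm(steps=[[[0, 0, 0, 0], [0, 0, 0, 0], [0, 0, 0, 0], [0, 0, 0, 0], [0, 0, 0, 0], [0, 0, 0, 0], [0, 0, -0.1, 0], [0, 0, -0.15, 0], [0, 0, -0.15, 0], [0, 0, 0, 0]]], hand=45)

```text
clock: 45.85
tcp_pos: [540.2, 124.1, 172.5]
tcp_rot: [179.4, -0.0, 94.9]
contact_force: [0.2, -0.2, 0.4]
width: 44.9
gripper_force: 0.0
```

Request:
jog_arm(steps=[[[-0.19, -0.05, 0, 0], [-0.19, -0.05, 0, 0], [-0.19, -0.05, 0, 0], [-0.19, -0.05, 0, 0], [-0.19, -0.05, 0, 0], [-0.19, -0.05, 0, 0], [0, 0, 0, 0], [0, 0, 0, 0], [0, 0, 0, 0], [0, 0, 0, 0]]])

```text
clock: 46.68
tcp_pos: [496.9, -107.4, 166.5]
tcp_rot: [-180.0, -0.0, 95.0]
contact_force: [0.3, 0.9, 0.1]
width: 45.0
gripper_force: 0.0
```

```bash
python3 - <<'E'
from fit import *
T,d=cams.snapshot("top");S,ds=cams.snapshot("scene")
for n,im,D in(("top",T,d),("scene",S,ds)):
    C=cloud(n,D); m=(np.abs(C[...,0]-537)<60)&(np.abs(C[...,1]-124)<64)&(C[...,2]>60)&(C[...,2]<92);P=C[m];print(n,m.sum(),P[:,2].mean().round(1),np.linalg.lstsq(np.c_[P[:,:2]-P[:,:2].mean(0),np.ones(len(P))],P[:,2],rcond=None)[0].round(3))
plan(497.3,-1.2,67,94.9)
A=T[130:250,165:265];B=S[150:240,230:350]
cv2.imwrite("pics/t8.png",np.hstack([cv2.resize(A,(380,456),interpolation=cv2.INTER_CUBIC),cv2.resize(B,(420,456),interpolation=cv2.INTER_CUBIC)]))
E
```

```text
top 1279 80.9 [-3.0000e-03  7.0000e-03  8.0884e+01]
scene 742 81.2 [ 0.  -0.  81.2]
from [ 497.1 -107.2  166.7] yaw 95.01 F [ 0.  -0.1  0.3] w 44.9 j6 -26.0 | turn units 0.0003 (0.11 deg)
  after turn, shift units x 0.5278 y 0.0465 z 0.4983
```

View pics/t8.png

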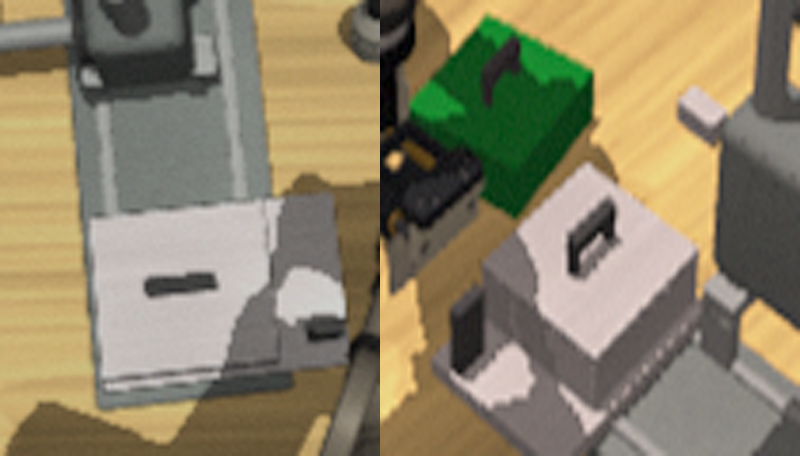

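Request:
jog_arm(steps=[[[0.132, 0.0116, 0, 0], [0.132, 0.0116, 0, 0], [0.132, 0.0116, 0, 0], [0.132, 0.0116, 0, 0], [0, 0, 0.1, 0], [0, 0, 0.1, 0], [0, 0, 0, 0], [0, 0, 0, 0], [0, 0, 0, 0], [0, 0, 0, 0]]])

```text
clock: 47.62
tcp_pos: [497.8, -2.6, 127.8]
tcp_rot: [179.9, 0.0, 94.9]
contact_force: [-0.3, -0.0, 0.1]
width: 45.2
gripper_force: 0.0
```

```bash
python3 - <<'E'
from h import *
plan(497.3,-1.2,67,94.85)
E
```

```text
from [497.8  -2.6 127.8] yaw 94.89 F [-0.3 -0.   0.1] w 45.2 j6 -14.0 | turn units 0.0001 (0.04 deg)
  after turn, shift units x 0.0071 y -0.0021 z 0.3042
```

Request:
jog_arm(steps=[[[0.005, -0.002, 0.1, 0], [0, 0, 0.1, 0], [0, 0, 0.1, 0], [0, 0, 0, 0], [0, 0, 0, 0], [0, 0, 0, 0], [0, 0, 0, 0], [0, 0, 0, 0], [0, 0, 0, 0], [0, 0, 0, 0]]])

```text
clock: 48.45
tcp_pos: [496.9, -1.6, 67.3]
tcp_rot: [179.9, 0.0, 94.9]
contact_force: [0.2, 0.1, -0.5]
width: 44.9
gripper_force: 0.0
```

Request:
jog_arm(steps=[[[0, 0, 0, 0], [0, 0, 0, 0], [0, 0, 0, 0], [0, 0, 0, 0], [0, 0, 0, 0], [0, 0, 0, 0], [0, 0, 0, 0], [0, 0, 0, 0], [0, 0, 0, 0], [0, 0, 0, 0]]], hand=5, squeeze=40)

```text
clock: 49.28
tcp_pos: [497.3, -1.5, 66.7]
tcp_rot: [179.9, 0.0, 94.9]
contact_force: [4.8, 0.7, -3.8]
width: 13.8
gripper_force: 40.0
```

Request:
jog_arm(steps=[[[0, 0.02, 0, 0], [0, 0.04, 0, 0], [0, 0.05, 0, 0], [0, 0.05, 0, 0], [0, 0.05, 0, 0], [0, 0.05, 0, 0], [0, 0.05, 0, 0], [0, 0.05, 0, 0], [0, 0.05, 0, 0], [0, 0.05, 0, 0]]])

```text
clock: 50.12
tcp_pos: [587.4, 6.2, 66.7]
tcp_rot: [-179.8, -0.0, 94.9]
contact_force: [-4.3, -1.1, 3.9]
width: 13.5
gripper_force: 40.0
```

Request:
jog_arm(steps=[[[0, 0.05, 0, 0], [0, 0.05, 0, 0], [0, 0.05, 0, 0], [0, 0.05, 0, 0], [0, 0.05, 0, 0], [0, 0.05, 0, 0], [0, 0.05, 0, 0], [0, 0.04, 0, 0], [0, 0, 0, 0], [0, 0, 0, 0]]])

```text
clock: 50.95
tcp_pos: [666.6, 13.0, 66.8]
tcp_rot: [179.9, 0.0, 94.9]
contact_force: [2.3, 0.0, 0.7]
width: 14.1
gripper_force: 40.0
```

Request:
jog_arm(steps=[[[0, 0.01, 0, 0], [0, 0.01, 0, 0], [0, 0.01, 0, 0], [0, 0.01, 0, 0], [0, 0.01, 0, 0], [0, 0, 0, 0], [0, 0, 0, 0], [0, 0, 0, 0], [0, 0, 0, 0], [0, 0, 0, 0]]])

```text
clock: 51.78
tcp_pos: [676.3, 13.8, 66.8]
tcp_rot: [180.0, -0.0, 94.9]
contact_force: [0.9, 0.8, 1.6]
width: 13.7
gripper_force: 40.0
```

Request:
jog_arm(steps=[[[0, 0.01, 0, 0], [0, 0.01, 0, 0], [0, 0, 0, 0], [0, 0, 0, 0], [0, 0, 0, 0], [0, 0, 0, 0], [0, 0, 0, 0], [0, 0, 0, 0], [0, 0, 0, 0], [0, 0, 0, 0]]])

```text
clock: 52.62
tcp_pos: [676.6, 13.9, 66.7]
tcp_rot: [-179.6, -0.0, 94.9]
contact_force: [-14.6, -0.4, 10.5]
width: 14.0
gripper_force: 40.1
```

Request:
jog_arm(steps=[[[0, -0.008, 0, 0], [0, -0.008, 0, 0], [0, 0, 0, 0], [0, 0, 0, 0], [0, 0, 0, 0], [0, 0, 0, 0], [0, 0, 0, 0], [0, 0, 0, 0], [0, 0, 0, 0], [0, 0, 0, 0]]])

```text
clock: 53.45
tcp_pos: [676.6, 13.9, 66.8]
tcp_rot: [-180.0, -0.0, 94.9]
contact_force: [-3.4, -0.0, 5.2]
width: 13.7
gripper_force: 40.0
```

Request:
jog_arm(steps=[[[0, 0, 0, 0], [0, 0, 0, 0], [0, 0, 0, 0], [0, 0, 0, 0], [0, 0, 0, 0], [0, 0, -0.06, 0], [0, 0, -0.15, 0], [0, 0, -0.15, 0], [0, 0, -0.15, 0], [0, 0, 0, 0]]], hand=45)

```text
clock: 54.28
tcp_pos: [680.0, 13.6, 177.3]
tcp_rot: [179.3, 0.1, 94.9]
contact_force: [1.0, -0.6, -0.5]
width: 44.9
gripper_force: 0.0
```

Request:
jog_arm(steps=[[[0, -0.1, 0, 0], [0, -0.2, 0, 0], [0, -0.2, 0, 0], [0, -0.2, 0, 0], [0, -0.2, 0, 0], [0, -0.2, 0, 0], [0, -0.2, 0, 0], [0, 0, -0.2, 0], [0, 0, -0.2, 0], [0, 0, -0.2, 0]]], hand=0)

```text
clock: 55.12
tcp_pos: [415.5, -8.1, 290.3]
tcp_rot: [-179.9, -0.0, 94.9]
contact_force: [2.4, -1.5, 1.3]
width: 0.3
gripper_force: 0.0
```

```bash
python3 - <<'E'
from h import *
T,d=cams.snapshot("top");S,ds=cams.snapshot("scene")
for n,D in(("top",d),("scene",ds)):
    C=cloud(n,D); m=(np.abs(C[...,0]-543)<45)&(np.abs(C[...,1]-315)<70)&(C[...,2]>262)&(C[...,2]<305);P=C[m];print(n,m.sum(),P.mean(0).round(1),P.min(0).round(1),P.max(0).round(1))
    t=P[P[:,2]>284];print(" high",len(t),t.mean(0).round(1),t.min(0).round(1),t.max(0).round(1))
plan(543,320,340,94.85)
A=T[90:230,110:270];B=S[100:240,250:410]
cv2.imwrite("pics/t9.png",np.hstack([cv2.resize(A,(400,350),interpolation=cv2.INTER_CUBIC),cv2.resize(B,(400,350),interpolation=cv2.INTER_CUBIC)]))
E
```

```text
top 357 [543.1 306.1 287.6] [523.2 268.5 266.3] [587.9 358.4 299.9]
 high 269 [537.3 313.9 290.6] [523.2 268.5 284.1] [559.6 358.4 299.9]
scene 214 [554.7 299.9 283.6] [534.1 265.4 262.2] [587.4 359.  297.2]
 high 110 [548.1 309.5 289.9] [534.1 266.9 284.1] [562.  358.  297.2]
from [420.2  -8.9 295.6] yaw 94.88 F [-0.3  0.3 -0.5] w 0.3 j6 -17.0 | turn units 0.0001 (0.03 deg)
  after turn, shift units x 1.5865 y 0.7509 z -0.2220
```

View pics/t9.png

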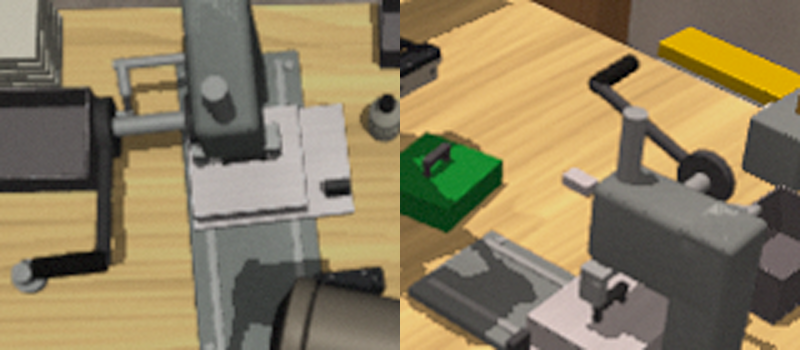

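Request:
jog_arm(steps=[[[0, 0, -0.13, 0], [0, 0, -0.12, 0], [0.18, 0.085, 0, 0], [0.18, 0.085, 0, 0], [0.18, 0.085, 0, 0], [0.18, 0.085, 0, 0], [0.18, 0.085, 0, 0], [0.18, 0.085, 0, 0], [0.18, 0.085, 0, 0], [0.18, 0.085, 0, 0]]])

```text
clock: 56.05
tcp_pos: [528.7, 292.2, 339.0]
tcp_rot: [180.0, -0.0, 94.9]
contact_force: [0.9, 0.1, 1.1]
width: 0.1
gripper_force: 0.0
```

Request:
jog_arm(steps=[[[0.13, 0.065, 0, 0], [0, 0, 0, 0], [0, 0, 0, 0], [0, 0, 0, 0], [0, 0, 0, 0], [0, 0, 0, 0], [0, 0, 0, 0], [0, 0, 0, 0], [0, 0, 0, 0], [0, 0, 0, 0]]])

```text
clock: 56.88
tcp_pos: [539.4, 316.9, 338.9]
tcp_rot: [180.0, -0.0, 94.9]
contact_force: [0.0, -0.6, -0.5]
width: 0.6
gripper_force: 0.0
```

```bash
python3 - <<'E'
from h import *
plan(542,320,300,94.85)
S,ds=cams.snapshot("scene")
cv2.imwrite("pics/s10.png",cv2.resize(S[60:180,290:410],(600,600),interpolation=cv2.INTER_CUBIC))
E
```

```text
from [539.4 316.9 338.9] yaw 94.87 F [ 0.  -0.6 -0.5] w 0.6 j6 19.0 | turn units 0.0001 (0.02 deg)
  after turn, shift units x 0.0142 y 0.0145 z 0.1947
```

View pics/s10.png

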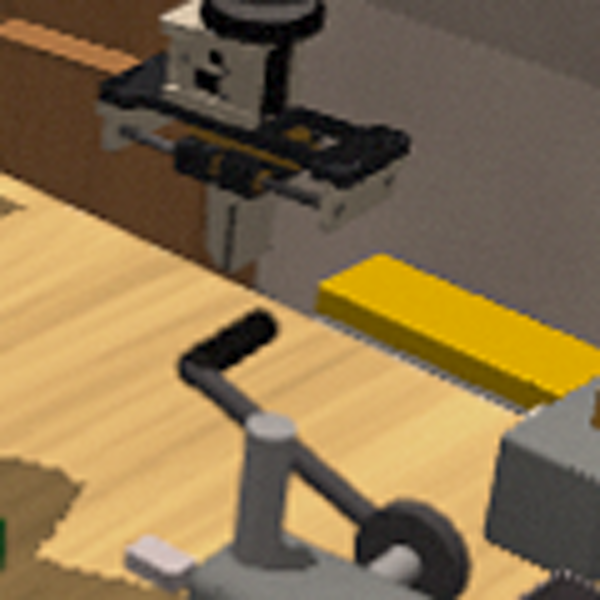

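Request:
jog_arm(steps=[[[0.012, 0.013, 0.1, 0], [0, 0, 0.1, 0], [0, 0, 0.03, 0], [0, -0.0143, 0.0545, 0], [0, -0.0143, 0.0545, 0], [0, -0.0143, 0.0545, 0], [0, -0.0048, 0.055, 0], [0, -0.0048, 0.055, 0], [0, -0.0048, 0.055, 0], [0, 0, 0, 0]]])

```text
clock: 57.77
tcp_pos: [529.1, 319.1, 226.6]
tcp_rot: [-179.9, -0.0, 94.9]
contact_force: [-4.7, 1.4, 5.6]
width: 0.4
gripper_force: 2.9
```

```bash
python3 - <<'E'
from h import *
plan(542,320,228,94.85)
T,d=cams.snapshot("top");S,ds=cams.snapshot("scene")
C=cloud("scene",ds); m=(np.abs(C[...,0]-543)<35)&(np.abs(C[...,1]-280)<12)&(C[...,2]>120)&(C[...,2]<305);P=C[m];print(m.sum(),P.mean(0).round(1),P.max(0).round(1))
E
```

```text
from [529.1 319.1 226.6] yaw 94.92 F [-4.7  1.4  5.6] w 0.4 j6 19.0 | turn units 0.0002 (0.07 deg)
  after turn, shift units x -0.0012 y 0.0645 z -0.0071
122 [544.8 278.1 241.7] [577.6 291.5 304.6]
```

Request:
jog_arm(steps=[[[0, 0.0048, 0.055, 0], [0, 0.0048, 0.055, 0], [0, 0.0048, 0.055, 0], [0, 0.0143, 0.054, 0], [0, 0.0143, 0.054, 0], [0, 0.0143, 0.054, 0], [0, 0.0155, 0.039, 0], [0, 0.0155, 0.039, 0], [0, 0.026, 0.0485, 0], [0, 0.026, 0.0485, 0]]])

```text
clock: 58.7
tcp_pos: [558.0, 321.3, 127.5]
tcp_rot: [-179.9, -0.0, 94.9]
contact_force: [-49.7, -12.9, 105.4]
width: 0.4
gripper_force: 53.1
```

Request:
jog_arm(steps=[[[0, 0, 0.01, 0], [0, 0, 0, 0], [0, 0, 0, 0], [0, 0, 0, 0], [0, 0, 0, 0], [0, 0, 0, 0], [0, 0, 0, 0], [0, 0, 0, 0], [0, 0, 0, 0], [0, 0, 0, 0]]])

```text
clock: 59.53
tcp_pos: [557.6, 321.2, 128.5]
tcp_rot: [180.0, -0.0, 94.9]
contact_force: [-13.6, -5.2, 26.3]
width: 0.4
gripper_force: 13.2
```

```bash
python3 - <<'E'
from h import *
plan(542,320,228,94.85)
S,ds=cams.snapshot("scene")
cv2.imwrite("pics/s11.png",cv2.resize(S[80:220,270:410],(600,600),interpolation=cv2.INTER_CUBIC))
E
```

```text
from [557.6 321.2 128.5] yaw 94.91 F [-13.6  -5.2  26.3] w 0.4 j6 18.0 | turn units 0.0002 (0.06 deg)
  after turn, shift units x 0.0006 y -0.0781 z -0.4975
```

View pics/s11.png

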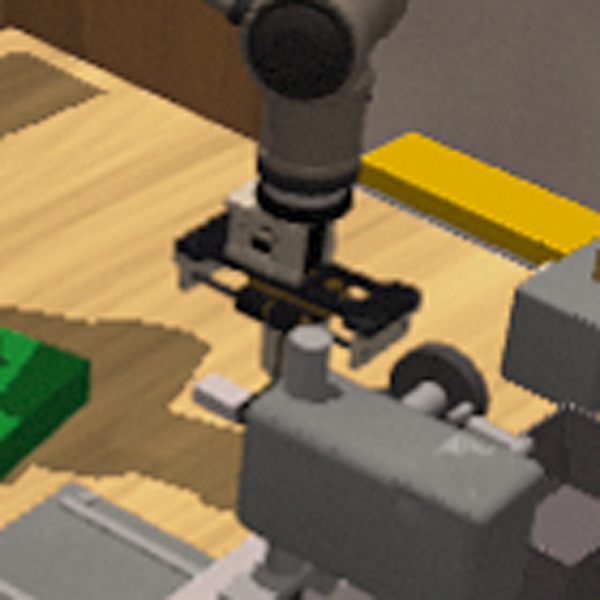

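Request:
jog_arm(steps=[[[0, 0, -0.02, 0], [0, 0, -0.05, 0], [0, 0, -0.1, 0], [0, 0, -0.15, 0], [0, 0, -0.15, 0], [0, -0.15, -0.1, 0], [0, -0.15, 0, 0], [0, -0.15, 0, 0], [0, -0.15, 0, 0], [0, 0, 0, 0]]])

```text
clock: 60.42
tcp_pos: [434.3, 310.7, 238.9]
tcp_rot: [-179.8, 0.0, 95.0]
contact_force: [1.0, 0.1, 0.2]
width: 0.4
gripper_force: 0.0
```

Request:
jog_arm(steps=[[[0, -0.1, 0, 0], [0, -0.1, 0, 0], [0, 0, 0, 0], [0, 0, 0, 0], [0, 0, 0, 0], [0, 0, 0, 0], [0, 0, 0, 0], [0, 0, 0, 0], [0, 0, 0, 0], [0, 0, 0, 0]]])

```text
clock: 61.25
tcp_pos: [399.1, 307.6, 238.5]
tcp_rot: [-180.0, 0.0, 94.9]
contact_force: [-0.6, 0.0, -0.8]
width: 0.7
gripper_force: 0.0
```

```bash
python3 - <<'E'
from h import *
T,d=cams.snapshot("top");S,ds=cams.snapshot("scene")
s=ctrl.sense();print(s["tcp_pos"],s["contact_force"])
for n,D in(("top",d),("scene",ds)):
    C=cloud(n,D); m=(np.abs(C[...,0]-560)<30)&(np.abs(C[...,1]-325)<30)&(C[...,2]>60);P=C[m];print(n,m.sum(),P[:,2].max().round(),np.median(P,0).round())
A=T[90:230,110:270];B=S[100:240,250:410]
cv2.imwrite("pics/t12.png",np.hstack([cv2.resize(A,(400,350),interpolation=cv2.INTER_CUBIC),cv2.resize(B,(400,350),interpolation=cv2.INTER_CUBIC)]))
E
```

```text
[398.95526482 307.56320021 238.57084573] [-0.57388119 -0.19921209 -0.47562273]
top 150 132.0 [552. 326. 126.]
scene 7 131.0 [552. 314. 126.]
```

View pics/t12.png

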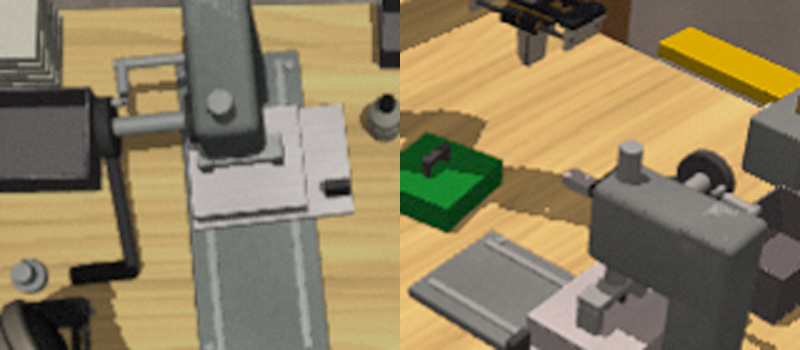

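The picture shows the lever staying down with the grip's top near z 129 mm, the bed home and the cover under the ram. The die has not moved and the arm is clear.

```bash
python3 -c "
from rig import ctrl
print(ctrl.job_done())"
```

```text
the job is handed in; nothing more can be done
None
```

The job is handed in, with no verdict returned: both inserts found on the bench are seated, the cover is on, the bed is home and the lever stays down; the lever push peaked at about 117 N at the wrist (limit 120 N).

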